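# Lock the hub nut of the hall's revolving tray, test it and load it

### The arm

A 7-joint arm with a two-finger parallel gripper is mounted at the origin on the work surface. World frame = base frame: x ahead of the robot, y to its left, z up, the work surface at z = 0. Lengths are in m, angles in rad, forces in N, time in s.
With the tool pointing down it reaches from about 0.35 to 0.9 m from the base axis. Payload 7.2 kg.
Tool frame: the origin (TCP) lies at the centre of the arm's flange, where the gripper is bolted on; the fingertips stand 182 mm ahead of it and the grasp point (between the pads) lies tcp_to_grasp ahead of it (tcp_to_grasp is the distance from the TCP to the grasp point, in m); z points along the fingers, y is the line along which they close (so a half turn about z gives the same grasp; the last joint's range is limited). The gripper opens to 88 mm and grips with 3 to 60 N. Pads are 20 mm wide; open, the fingers measure 115 mm over their backs; the gripper's body (75 mm by 178 mm) begins 61 mm behind the grasp point.
Start: joints at [-1.274, 0.411, -0.013, 1.596, 0.006, 1.134, -0.082], TCP at [0.223, 0.584, 0.405] pointing down, gripper open.
Joint ranges: [-2.95, 2.95], [-0.29, 1.99], [-1.47, 1.44], [0.14, 2.54], [-1.03, 4.17], [0.13, 1.85], [-2.86, 2.86]. Speed limits (rad/s): [2.39, 2.39, 3.01, 3.01, 3.14, 3.14, 3.14].

### API

Orientations are given as a unit quaternion [x, y, z, w].
In Python, from workcell import state, read_camera, close_job, find_in, tip_of, tcp_to_grasp gives the robot as it stands.
- The arm moves only by the tool carry_out, never from a script. Its argument "increments" is a list of rows, each a list of 4 numbers: the shift along the tool's x, y, z in mm, then the turn about the tool's z in degrees. A call has 1 to 5 rows; each row shifts and turns the commanded pose from where the row before left it, along the tool's axes as they then stand; what a row does not reach is not made up. A row lasts 1/10 s, in which the tool goes at most 50 mm and 8.59 degrees, less where a joint would pass 70% of its speed; a pose out of reach is approached as far as the arm can. A call with a gripper value outside its range is refused whole. "grip" is the closure in counts, from 0 (fully open) to 255 (shut), set as the call begins (left out, the last holds). The fingers move at their own pace and stop on an object; "grip_force" is the grip in N (left out, the last holds). Time passes only in rows, so rows that do not move let the fingers close. It gives the time, the measured TCP pose, the force, the opening and the grip force at its end, in the units of the state.
- state(): the state, without advancing time (a new reading comes with each control period).
- read_camera(name): name is "scene" or "top" or "wrist"; returns a dict with "img" (480x640x3 uint8, red, green, blue), "camera_matrix" (3x3 intrinsics, pixels), "R" (3x3) and "t" (3): a world point X has camera coordinates R X + t. Camera axes: x right, y down, z forward; pixel columns grow to the right and rows downward; lengths in m; the calibration is good to about 2 mm. A picture is of the moment at which its call begins. There is no depth.
- close_job(): hands the job in; it is judged then, once.
Trained networks look in a picture, given as the dict that the camera call returned (one of the last four; its "shot" number tells which), for a name from the list of things; names that differ only in an ending like _2 or _b are one class to them, and where a whole thing is asked for, a point or a joint stands for the part that bears it (a point fixed in the world has none). Each returns a list of dicts, best first, with "score" (0 to 1); they miss things now and then, are a little off and sometimes report something else, mostly with a low value. They report only what shows in the picture. A call takes as long as a camera call.
- find_in(picture, query): "point" ([column, row] in pixels, amid what is visible of it).
- tip_of(picture, query): "point" ([column, row] in pixels: a listed point, or the origin of a listed thing).
The state is a dict: "clock": time; "qpos": joint angles; "joint_velocities": joint speeds; "joint_efforts": joint torques, N m; "tool_pos": TCP position; "ee_rot": TCP orientation; "force": force on the tool from outside, world axes, zero at the start; "moment": the same for the moment, N m; "finger_gap": opening from 0.0 (shut) to 1.0 (fully open); "gripper_force": force on a finger pad.
Only numpy, scipy, OpenCV 4.12 (cv2) and the standard library are available. Lean on these libraries where they do the work, as an engineer would, in place of code of your own. Each camera call takes 0.05 s, during which the arm holds its last target. There are 200 camera calls.

### The job

Run the brass lock nut on the revolving tray's spindle down and tighten it firmly against the fixed nut below it, then, with the tray still empty, give the tray a brisk push by its red knob and let go so that it coasts by itself, to check that it turns freely. Then stand every white canister upright on the tray, fully on it and with its raised lid pressed all the way down and level on the rim, and leave the tray at rest. Leave the other things on the console where they are.

Things in the scene. Friction and masses are not known exactly. Their poses are not given: they have to be found in the camera images.
- nut_run (a joint): the lock nut's running-down turn on the spindle thread, rad: grows as the nut turns clockwise seen from above (it sinks 8 mm per turn); it turns easily (0.03 N m) up to 9.4, where its underside meets the first nut. Starts between 0 and 2
- nut_tight (a joint): the lock nut's further clockwise turn once it sits on the first nut, rad: stiff (0.3 N m), from 0 to a hard stop at 0.6, it stays where it is left. It moves only after nut_run has reached 9.4; total turn of the nut = nut_run + nut_tight. 0.35 or more is tight
- nut_top (a point): centre of the top of the brass hexagon lock nut on the tray's spindle: 38 mm across flats (44 mm over corners), 20 mm tall; z up, one pair of flats faces along the point's x axis, others at 60 degree steps. It only turns on its thread, it does not come off. Its top is 70 mm above the table when run down
- stand: fixed foot of the revolving tray: dark steel disc on the table, 180 mm across, with the upright spindle (16 mm thick, ends 88 mm above the table) and the fixed first nut (dark steel, 30 mm across flats, top 50 mm above the table); origin on the table on the spindle axis
- tray_top (a point): centre of the upper face of the revolving tray: a round wooden disc with a cork top, 280 mm across, its upper face 30 mm above the table; it turns freely about the upright spindle in both directions, x axis points to the red knob. The spindle and nuts stand still when it turns
- tray (a joint): turn of the tray, rad, grows anticlockwise from above; no stops; very light bearing, coasts for some seconds after a push and then stops. The tray weighs 0.8 kg
- tray_knob (a point): top centre of the red upright knob on the tray, 18 mm thick, 30 mm tall above the tray, 110 mm from the spindle axis: push it sideways to spin the tray
- tin1: a loose white canister (may be absent), round, 60 mm across, 62 mm tall with its dark wooden lid fully down, about 0.3 kg; origin at the centre of its underside, z up. The flat lid (60 mm across, 10 mm thick) cannot come off, it only stands raised off the rim, an orange seal showing under it
- tin1_edge_a (a joint): how far the lid edge on the canister's +x side stands up off the rim, rad (0 = home, 0.14 = about 8 mm up); it stays where it is left and goes down under about 5 N pressed on the middle of the lid
- tin1_edge_b (a joint): the same for the lid edge on the canister's -x side
- tin2: a loose white canister (may be absent), round, 60 mm across, 62 mm tall with its dark wooden lid fully down, about 0.3 kg; origin at the centre of its underside, z up. The flat lid (60 mm across, 10 mm thick) cannot come off, it only stands raised off the rim, an orange seal showing under it
- tin2_edge_a (a joint): how far the lid edge on the canister's +x side stands up off the rim, rad (0 = home, 0.14 = about 8 mm up); it stays where it is left and goes down under about 5 N pressed on the middle of the lid
- tin2_edge_b (a joint): the same for the lid edge on the canister's -x side
- tin3: a loose white canister (may be absent), round, 60 mm across, 62 mm tall with its dark wooden lid fully down, about 0.3 kg; origin at the centre of its underside, z up. The flat lid (60 mm across, 10 mm thick) cannot come off, it only stands raised off the rim, an orange seal showing under it
- tin3_edge_a (a joint): how far the lid edge on the canister's +x side stands up off the rim, rad (0 = home, 0.14 = about 8 mm up); it stays where it is left and goes down under about 5 N pressed on the middle of the lid
- tin3_edge_b (a joint): the same for the lid edge on the canister's -x side
- pot: potted plant in a white pot, 72 mm across, about 150 mm tall; bystander, leave it where it is; origin at the centre of its underside
- spanner: spanner, 170 mm long, lying flat, not needed; bystander, leave it where it is; origin at the centre of its underside
- candle: candle jar, 64 mm across, 80 mm tall; bystander, leave it where it is; origin at the centre of its underside
- case: black glasses case, 70 x 155 x 35 mm; bystander, leave it where it is; origin at the centre of its underside
- dish: blue key dish, 110 mm across, 18 mm tall; bystander, leave it where it is; origin at the centre of its underside

How it is judged:
By the outcome, as a careful person would: the job done as asked, in the order asked, and still so for the second after the job is handed in, with the robot touching nothing.
Of tin1, tin2, tin3 only 2 to 3 are there at a start; the rules pass over those that are not, and their reading is None.
At some moment in a run one of tin1, tin2, tin3 may be knocked a few centimetres aside while the robot is not near it.
It also fails if it takes over 210 s, if anything falls off the work surface, if the arm or the gripper's body presses on something with over 40 N, if the wrist force passes 120 N, or if a joint passes its speed limit or range.

## Working session

There is one attempt and no reset: what is moved stays moved. The work goes in short steps, Python scripts to look and compute and a tool call to move; the robot and the scene stay as the last step left them, time stands still between calls to the robot, and variables do not carry over. Pictures are saved under pics/ and viewed, at most 14 in all, crops included, and the job is handed in when it is done.

Besides the shell and the picture viewer there is one more tool, called after "Emit:" in YAML: its name, and indented under it one key for each argument. carry_out: Moves the arm, as the interface text tells. Its arguments: {"type":"object","properties":{"increments":{"type":"array"},"grip":{"type":"number"},"grip_force":{"type":"number"}},"required":["increments"]}

```bash
mkdir -p pics; ls; cat > h.py <<'E'
import numpy as np, cv2
from workcell import *
from scipy.spatial.transform import Rotation as Ro
def px2w(p,uv,z):
    K=np.array(p["camera_matrix"]);R=np.array(p["R"]);t=np.array(p["t"])
    d=R.T@np.linalg.inv(K)@np.array([uv[0],uv[1],1.]);c=-R.T@t
    return c+d*(z-c[2])/d[2]
def w2px(p,X):
    c=np.array(p["R"])@np.array(X)+np.array(p["t"]);k=np.array(p["camera_matrix"])@c
    return k[:2]/k[2]
def save(p,n): cv2.imwrite("pics/"+n,p["img"][:,:,::-1])
def tool():
    s=state();return np.array(s["tool_pos"]),Ro.from_quat(s["ee_rot"]),s
E
python3 - <<'E'
from h import *
T,R,s=tool();print(T,R.as_matrix().round(3),tcp_to_grasp,s["clock"])
for n in["top","scene"]:
    p=read_camera(n);save(p,n+"0.png")
    print(n,"cam",-np.array(p["R"]).T@p["t"])
    for q,z in[("nut_top",.08),("tray_top",.03),("tray_knob",.06),("tin1",0),("pot",0),("spanner",0),("candle",0),("case",0),("dish",0)]:
        for d in tip_of(p,q)[:4]: print(q,round(d["score"],2),np.round(d["point"]),px2w(p,d["point"],z).round(3))
E
```

```text
pics
[0.22293351 0.58365692 0.40382105] [[-0.934  0.357 -0.   ]
 [ 0.357  0.934 -0.002]
 [-0.    -0.002 -1.   ]] 0.1633 0.0
top cam [ 0.31173476 -0.01964077  1.26824916]
nut_top 0.7 [305. 205.] [0.576 0.018 0.08 ]
tray_top 0.75 [308. 210.] [0.575 0.012 0.03 ]
tray_top 0.44 [308. 204.] [0.59  0.012 0.03 ]
tray_knob 0.9 [275. 233.] [0.508 0.092 0.06 ]
tin1 0.9 [414. 213.] [ 0.579 -0.27   0.   ]
tin1 0.77 [427. 260.] [ 0.455 -0.302  0.   ]
tin1 0.63 [218. 244.] [0.484 0.247 0.   ]
pot 0.67 [180. 182.] [0.651 0.361 0.   ]
spanner 0.7 [363. 297.] [ 0.355 -0.135  0.   ]
candle 0.69 [476. 192.] [ 0.641 -0.435  0.   ]
case 0.65 [488. 304.] [ 0.343 -0.457  0.   ]
dish 0.66 [488. 302.] [ 0.349 -0.456  0.   ]
dish 0.6 [135. 290.] [0.36 0.46 0.  ]
scene cam [1.37152307 0.39251439 1.37830982]
nut_top 0.56 [318. 267.] [0.565 0.011 0.08 ]
tray_top 0.91 [323. 279.] [0.565 0.025 0.03 ]
tray_top 0.61 [416. 297.] [0.516 0.264 0.03 ]
tray_knob 0.93 [359. 263.] [0.497 0.097 0.06 ]
tin1 0.96 [224. 251.] [ 0.576 -0.271  0.   ]
tin1 0.77 [234. 214.] [ 0.447 -0.311  0.   ]
tin1 0.56 [415. 294.] [0.489 0.256 0.   ]
pot 0.55 [432. 360.] [0.65  0.357 0.   ]
spanner 0.82 [302. 212.] [ 0.359 -0.136 -0.   ]
candle 0.79 [162. 250.] [ 0.645 -0.429 -0.   ]
case 0.93 [211. 174.] [ 0.338 -0.455  0.   ]
dish 0.56 [508. 284.] [0.357 0.467 0.   ]
```

View pics/top0.png

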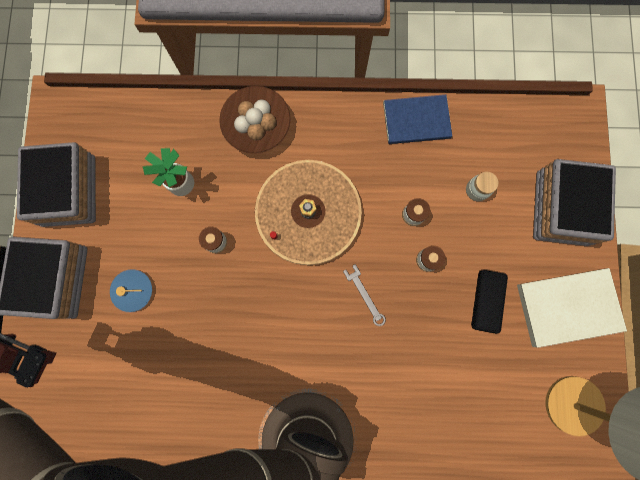

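View pics/scene0.png

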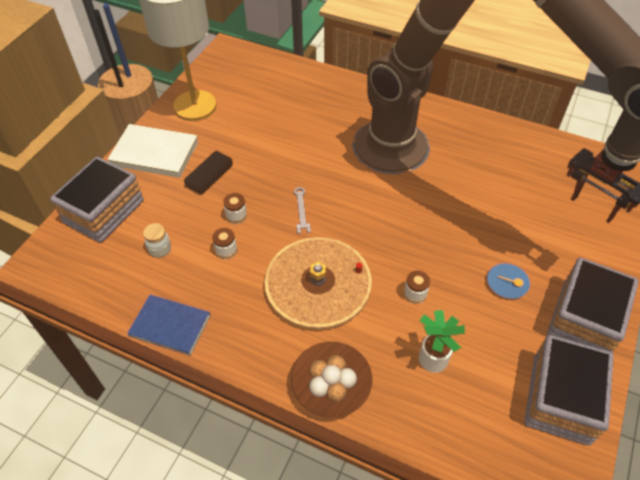

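The top and scene pictures agree. The canisters are at about (0.578,-0.27), (0.45,-0.306) and (0.487,0.25), top-view pixels (416,212), (431,259) and (212,240). The tray and nut are at about (0.573,0.015), pixel (307,208). I'll move above the nut.

Emit:
carry_out:
  increments:
    - [-26.5, -20.3, 0, 0]
    - [-26.5, -20.3, 0, 0]
    - [-26.5, -20.3, 0, 0]
    - [-26.5, -20.3, 0, 0]
    - [-26.5, -20.3, 0, 0]

```text
clock: 1.5
tool_pos: [0.3111, 0.4405, 0.4048]
ee_rot: [0.181, 0.983, 0.0, 0.0]
force: [1.5, -0.4, 0.2]
finger_gap: 1.001
gripper_force: 0.0
```

Emit:
carry_out:
  increments:
    - [-26.5, -20.3, 0, 0]
    - [-26.5, -20.3, 0, 0]
    - [-26.5, -20.3, 0, 0]
    - [-26.5, -20.3, 0, 0]
    - [-26.5, -20.3, 0, 0]

```text
clock: 2.0
tool_pos: [0.3987, 0.2984, 0.4049]
ee_rot: [0.181, 0.983, 0.0, 0.0]
force: [0.1, -0.5, -0.3]
finger_gap: 0.998
gripper_force: 0.0
```

Emit:
carry_out:
  increments:
    - [-26.5, -20.3, 0, 0]
    - [-26.5, -20.3, 0, 0]
    - [-26.5, -20.3, 0, 0]
    - [-26.5, -20.3, 0, 0]
    - [-26.5, -20.3, 0, 0]

```text
clock: 2.5
tool_pos: [0.4862, 0.1564, 0.4049]
ee_rot: [0.181, 0.983, 0.0, 0.0]
force: [-0.3, 0.8, -0.7]
finger_gap: 1.002
gripper_force: 0.0
```

Emit:
carry_out:
  increments:
    - [-26.5, -20.3, 0, 0]
    - [-26.5, -20.3, 0, 0]
    - [-26.5, -20.3, 0, 0]
    - [-26.5, -20.3, 0, 0]
    - [0, 0, 0, 0]

```text
clock: 3.0
tool_pos: [0.5572, 0.0394, 0.4048]
ee_rot: [0.184, 0.983, -0.001, 0.001]
force: [0.9, 0.4, -0.0]
finger_gap: 0.999
gripper_force: 0.0
```

```bash
cat >> h.py <<'E'
def totool(Xw,zg=None):
    "mm shift in tool axes bringing grasp point to Xw"
    T,R,s=tool(); g=T+R.as_matrix()[:,2]*tcp_to_grasp
    return (R.inv().apply(np.array(Xw)-g)*1000).round(1)
def st():
    T,R,s=tool();M=R.as_matrix()
    print("t",round(s["clock"],2),"T",T.round(4),"yaw x",np.degrees(np.arctan2(M[1,0],M[0,0])).round(1),"z",M[:,2].round(3),"q",np.round(s["qpos"],3),"F",np.round(s["force"],1),"gap",round(s["finger_gap"],3),round(s["gripper_force"],1))
E
python3 - <<'E'
from h import *
st()
p=read_camera("wrist");save(p,"w1.png");T,R,s=tool()
c=-np.array(p["R"]).T@p["t"];print("cam",c, "in tool",R.inv().apply(c-T))
for q,z in[("nut_top",.08),("tray_top",.03),("tray_knob",.06)]:
    for d in tip_of(p,q)[:2]: print(q,round(d["score"],2),np.round(d["point"]),px2w(p,d["point"],z).round(4))
E
```

```text
t 3.0 T [0.5572 0.0394 0.4048] yaw x 158.7 z [ 0.001 -0.002 -1.   ] q [-0.41   0.301  0.318  1.778 -0.103  1.078  1.142] F [ 0.9  0.4 -0. ] gap 0.999 0.0
cam [0.48525257 0.0686582  0.3841574 ] in tool [ 0.07606344 -0.00052452  0.02038737]
nut_top 0.59 [290. 249.] [0.57   0.0122 0.08  ]
nut_top 0.48 [ 64. 311.] [ 0.5516 -0.1946  0.08  ]
tray_knob 0.84 [360. 129.] [0.5012 0.1008 0.06  ]
```

View pics/w1.png

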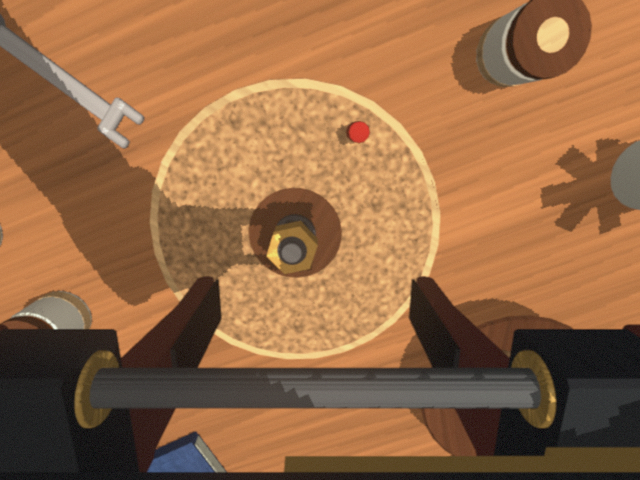

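The wrist view shows the nut at pixel (292,250), the spindle top in its middle, the red knob at (358,131), and the tray disc centred near (296,219). Next I rectify the nut to read its yaw.

```bash
python3 - <<'E'
from h import *
p=read_camera("wrist")
img=p["img"]
print("spindle",px2w(p,(292,250),.088),"tray rim mids",[px2w(p,u,.03).round(4) for u in[(151,219),(440,219),(296,80),(296,358)]])
c=px2w(p,(292,250),.088)[:2]
# rectify plane z=.0805 around c, 0.1mm... 0.25mm/px; x right, y up
n=280;s=.00025
src=np.float32([w2px(p,[c[0]+dx,c[1]+dy,.0805]) for dx,dy in[(-n*s/2,n*s/2),(n*s/2,n*s/2),(n*s/2,-n*s/2),(-n*s/2,-n*s/2)]])
H=cv2.getPerspectiveTransform(src,np.float32([[0,0],[n,0],[n,n],[0,n]]))
r=cv2.warpPerspective(img,H,(n,n),flags=cv2.INTER_CUBIC)
cv2.imwrite("pics/nut.png",cv2.resize(r,(560,560))[:,:,::-1])
E
```

```text
spindle [0.56709433 0.02185055 0.088     ] tray rim mids [array([ 0.5071, -0.1021,  0.03  ]), array([0.6048, 0.1546, 0.03  ]), array([0.4419, 0.072 , 0.03  ]), array([ 0.6969, -0.0291,  0.03  ])]
```

View pics/nut.png

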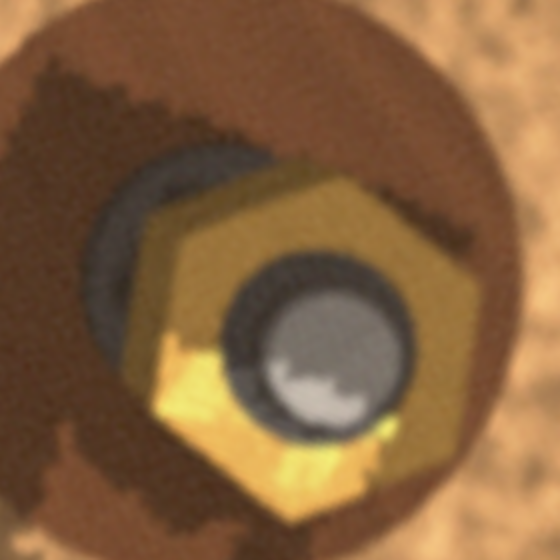

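The top picture is consistent: the nut centre is about (0.572,0.0135) and the flat normals are at about 51° + 60k. I'll aim for a tool y of 111°, which is a −42° turn, to give the wrist the most range.

```bash
python3 -c "
from h import *
st();print(totool([.572,.0135,.12]))"
```

```text
t 3.25 T [0.5553 0.0452 0.4046] yaw x 159.2 z [-0.     0.001 -1.   ] q [-0.416  0.299  0.312  1.781 -0.103  1.079  1.14 ] F [-0.8 -0.1  0.3] gap 1.002 0.0
[-27.  -23.8 121.3]
```

Emit:
carry_out:
  increments:
    - [-9, -8, 0, 0]
    - [-9, -8, 20, 0]
    - [-9, -7.8, 30, 0]
    - [0, 0, 35, 0]
    - [0, 0, 30, 0]

```text
clock: 3.75
tool_pos: [0.5725, 0.0115, 0.2884]
ee_rot: [0.181, 0.983, -0.0, 0.0]
force: [-0.6, 0.7, -0.2]
finger_gap: 1.0
gripper_force: 0.0
```

Emit:
carry_out:
  increments:
    - [0, 0, 0, -8.4]
    - [0, 0, 0, -8.4]
    - [0, 0, 0, -8.4]
    - [0, 0, 0, -8.4]
    - [0, 0, 0, -8.4]

```text
clock: 4.25
tool_pos: [0.5727, 0.0119, 0.2897]
ee_rot: [-0.186, 0.982, -0.0, 0.0]
force: [-0.8, 0.2, -0.1]
finger_gap: 0.999
gripper_force: 0.0
```

Emit:
carry_out:
  increments:
    - [0, 0, 0, 0]
    - [0, 0, 0, 0]

```text
clock: 4.45
tool_pos: [0.5726, 0.0118, 0.2897]
ee_rot: [-0.181, 0.983, 0.0, 0.0]
force: [-0.0, 0.4, -0.3]
finger_gap: 1.0
gripper_force: 0.0
```

```bash
python3 - <<'E'
from h import *
st();print(totool([.572,.0135,.072]))
p=read_camera("wrist");save(p,"w2.png")
for d in tip_of(p,"nut_top")[:2]: print(d["score"],d["point"],px2w(p,d["point"],.081))
E
```

```text
t 4.45 T [0.5726 0.0118 0.2897] yaw x -159.1 z [ 0.  0. -1.] q [-0.195  0.447  0.117  1.851 -0.068  0.848  1.891] F [-0.   0.4 -0.3] gap 1.0 0.0
[ 0.   1.8 54.4]
0.86 [312.2, 279.1] [0.57367262 0.01218574 0.081     ]
```

View pics/w2.png

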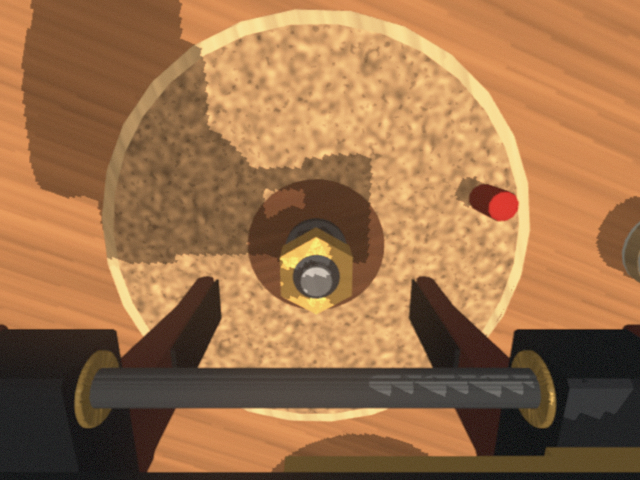

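Nut centred at pixel (316,272), flats parallel to the fingers. I'll descend, grip and run it down.

Emit:
carry_out:
  increments:
    - [0, 0.8, 20, 0]
    - [0, 0, 20, 0]
    - [0, 0, 16, 0]
    - [0, 0, 0, 0]

```text
clock: 4.95
tool_pos: [0.5713, 0.013, 0.2317]
ee_rot: [-0.182, 0.983, 0.0, -0.002]
force: [-0.7, 0.1, -0.1]
finger_gap: 1.003
gripper_force: 0.0
```

Emit:
carry_out:
  increments:
    - [0, 0, 0, 0]
    - [0, 0, 0, 0]
    - [0, 0, 0, 0]
    - [0, 0, 0, 0]
    - [0, 0, 0, 0]
  grip: 255
  grip_force: 25

```text
clock: 5.45
tool_pos: [0.5723, 0.0128, 0.2341]
ee_rot: [-0.183, 0.983, -0.0, 0.0]
force: [-0.7, 0.5, -0.1]
finger_gap: 0.581
gripper_force: 0.0
```

Emit:
carry_out:
  increments:
    - [0, 0, 0.1, 4]
    - [0, 0, 0.2, 8]
    - [0, 0, 0.2, 8]
    - [0, 0, 0.2, 8]
    - [0, 0, 0, 0]

```text
clock: 5.95
tool_pos: [0.5723, 0.0125, 0.2332]
ee_rot: [0.061, 0.998, -0.0, 0.0]
force: [0.0, -3.0, 2.2]
finger_gap: 0.447
gripper_force: 25.0
```

```bash
python3 -c "
from h import *
st();print(state()['moment'])"
```

```text
t 5.95 T [0.5723 0.0125 0.2332] yaw x 173.0 z [ 0.    -0.001 -1.   ] q [-0.283  0.532  0.235  1.895 -0.176  0.734  1.5  ] F [ 0.  -3.   2.2] gap 0.447 25.0
[-0.45321101  0.09565306  0.03088757]
```

Emit:
carry_out:
  increments:
    - [0, 0, 0.18, 8]
    - [0, 0, 0.18, 8]
    - [0, 0, 0.18, 8]
    - [0, 0, 0.18, 8]
    - [0, 0, 0.18, 8]

```text
clock: 6.45
tool_pos: [0.5723, 0.0123, 0.2324]
ee_rot: [0.399, 0.917, -0.0, 0.0]
force: [-2.0, -1.6, 2.2]
finger_gap: 0.448
gripper_force: 25.0
```

Emit:
carry_out:
  increments:
    - [0, 0, 0.18, 8]
    - [0, 0, 0.18, 8]
    - [0, 0, 0.18, 8]
    - [0, 0, 0.18, 8]
    - [0, 0, 0.18, 8]

```text
clock: 6.95
tool_pos: [0.5723, 0.0123, 0.2315]
ee_rot: [0.688, 0.725, -0.0, 0.0]
force: [-0.4, -2.4, 3.5]
finger_gap: 0.446
gripper_force: 25.0
```

Emit:
carry_out:
  increments:
    - [0, 0, 0.18, 8]
    - [0, 0, 0.18, 8]
    - [0, 0, 0.18, 8]
    - [0, 0, 0.18, 8]
    - [0, 0, 0.18, 8]

```text
clock: 7.45
tool_pos: [0.5722, 0.0123, 0.2305]
ee_rot: [0.895, 0.446, 0.0, 0.0]
force: [-1.7, -2.7, 3.9]
finger_gap: 0.444
gripper_force: 25.0
```

Emit:
carry_out:
  increments:
    - [0, 0, 0.18, 8]
    - [0, 0, 0.18, 8]
    - [0, 0, 0.18, 8]
    - [0, 0, 0.18, 8]
    - [0, 0, 0, 0]

```text
clock: 7.95
tool_pos: [0.5723, 0.0124, 0.2297]
ee_rot: [0.983, 0.183, -0.0, 0.0]
force: [-1.1, -0.7, 7.1]
finger_gap: 0.448
gripper_force: 25.0
```

```bash
python3 -c "
from h import *
st();print(state()['moment'])"
```

```text
t 7.95 T [0.5723 0.0124 0.2297] yaw x 21.1 z [-0.    -0.001 -1.   ] q [-0.746  0.723  0.925  1.927 -0.752  0.883 -0.631] F [-1.1 -0.7  7.1] gap 0.448 25.0
[-0.46209228  0.49864383 -0.0525078 ]
```

Emit:
carry_out:
  increments:
    - [0, 0, 0.1, 8]
    - [0, 0, 0.1, 8]
    - [0, 0, 0.1, 8]
    - [0, 0, 0.1, 8]
    - [0, 0, 0.1, 8]

```text
clock: 8.45
tool_pos: [0.5722, 0.0124, 0.229]
ee_rot: [0.986, -0.165, -0.0, 0.0]
force: [-0.2, -1.8, 0.5]
finger_gap: 0.444
gripper_force: 25.0
```

```bash
python3 -c "
from h import *
st();print(state()['moment'])"
```

```text
t 8.45 T [0.5722 0.0124 0.229 ] yaw x -19.0 z [-0. -0. -1.] q [-0.826  0.821  1.084  1.931 -0.896  0.976 -1.206] F [-0.2 -1.8  0.5] gap 0.444 25.0
[-0.49996072  0.28245415  0.03714569]
```

Emit:
carry_out:
  increments:
    - [0, 0, 0.1, 7]
    - [0, 0, 0.1, 7]
    - [0, 0, 0.1, 6]
    - [0, 0, 0, 0]

```text
clock: 8.85
tool_pos: [0.5722, 0.0125, 0.2285]
ee_rot: [0.943, -0.332, -0.0, 0.001]
force: [0.5, -1.8, 2.9]
finger_gap: 0.446
gripper_force: 25.0
```

Emit:
carry_out:
  increments:
    - [0, 0, 0, 0]
    - [0, 0, 0, 0]
    - [0, 0, 0, 0]
    - [0, 0, 0, 0]
    - [0, 0, 0, 0]
  grip: 0

```text
clock: 9.35
tool_pos: [0.5722, 0.0129, 0.2287]
ee_rot: [0.943, -0.333, -0.0, -0.0]
force: [0.0, -0.8, -0.0]
finger_gap: 0.859
gripper_force: 0.0
```

Emit:
carry_out:
  increments:
    - [0, 0, 0, -8.5]
    - [0, 0, 0, -8.5]
    - [0, 0, 0, -8.5]
    - [0, 0, 0, -8.5]
    - [0, 0, 0, -8.5]

```text
clock: 9.85
tool_pos: [0.5722, 0.0129, 0.2288]
ee_rot: [0.999, 0.035, 0.0, -0.0]
force: [0.8, -0.1, -0.0]
finger_gap: 0.998
gripper_force: 0.0
```

Emit:
carry_out:
  increments:
    - [0, 0, 0, -8.5]
    - [0, 0, 0, -8.5]
    - [0, 0, 0, -8.5]
    - [0, 0, 0, -8.5]
    - [0, 0, 0, -8.5]

```text
clock: 10.35
tool_pos: [0.5722, 0.0128, 0.2288]
ee_rot: [0.919, 0.395, 0.0, 0.0]
force: [0.1, -0.1, 0.5]
finger_gap: 1.0
gripper_force: 0.0
```

Emit:
carry_out:
  increments:
    - [0, 0, 0, -8.5]
    - [0, 0, 0, -8.5]
    - [0, 0, 0, -8.5]
    - [0, 0, 0, -8.5]
    - [0, 0, 0, -8.5]

```text
clock: 10.85
tool_pos: [0.5721, 0.0128, 0.2288]
ee_rot: [0.713, 0.701, 0.0, 0.0]
force: [-0.1, -0.1, -1.0]
finger_gap: 0.998
gripper_force: 0.0
```

Emit:
carry_out:
  increments:
    - [0, 0, 0, -8.5]
    - [0, 0, 0, -8.5]
    - [0, 0, 0, -8.5]
    - [0, 0, 0, -8.5]
    - [0, 0, 0, -8.5]

```text
clock: 11.35
tool_pos: [0.5721, 0.0127, 0.2288]
ee_rot: [0.411, 0.912, -0.0, 0.0]
force: [-0.1, -0.3, -0.9]
finger_gap: 0.999
gripper_force: 0.0
```

Emit:
carry_out:
  increments:
    - [0, 0, 0, -8.5]
    - [0, 0, 0, -8.5]
    - [0, 0, 0, -8.5]
    - [0, 0, 0, -8.5]
    - [0, 0, 0, -8.5]

```text
clock: 11.85
tool_pos: [0.5721, 0.0127, 0.2287]
ee_rot: [0.053, 0.999, -0.0, 0.0]
force: [0.7, -0.1, 0.4]
finger_gap: 1.0
gripper_force: 0.0
```

Emit:
carry_out:
  increments:
    - [0, 0, 0, -8.5]
    - [0, 0, 0, -8.5]
    - [0, 0, 0, -8.5]
    - [0, 0, 0, -2]
    - [0, 0, 0, 0]

```text
clock: 12.35
tool_pos: [0.5722, 0.0125, 0.2287]
ee_rot: [-0.182, 0.983, 0.0, 0.0]
force: [0.4, 0.8, -0.3]
finger_gap: 0.999
gripper_force: 0.0
```

```bash
python3 -c "
from h import *
st();print(totool([.5723,.0125,.06]))"
```

```text
t 12.35 T [0.5722 0.0125 0.2287] yaw x -159.1 z [-0.  0. -1.] q [-0.175  0.531  0.091  1.89  -0.07   0.723  1.893] F [ 0.4  0.8 -0.3] gap 0.999 0.0
[-0.1 -0.   5.4]
```

Emit:
carry_out:
  increments:
    - [0, 0, 0, 0]
    - [0, 0, 0, 0]
    - [0, 0, 0, 0]
    - [0, 0, 0, 0]
    - [0, 0, 0, 0]
  grip: 255

```text
clock: 12.85
tool_pos: [0.5722, 0.0129, 0.2287]
ee_rot: [-0.183, 0.983, 0.0, -0.0]
force: [-0.5, 0.5, -0.4]
finger_gap: 0.587
gripper_force: 0.0
```

Emit:
carry_out:
  increments:
    - [0, 0, 0, 0]
    - [0, 0, 0, 0]
    - [0, 0, 0, 0]
    - [0, 0, 0.15, 8]
    - [0, 0, 0.15, 8]

```text
clock: 13.35
tool_pos: [0.5722, 0.0123, 0.2285]
ee_rot: [-0.041, 0.999, -0.0, 0.0]
force: [0.8, -0.7, -1.4]
finger_gap: 0.441
gripper_force: 25.0
```

Emit:
carry_out:
  increments:
    - [0, 0, 0.17, 8]
    - [0, 0, 0.17, 8]
    - [0, 0, 0.17, 8]
    - [0, 0, 0.17, 8]
    - [0, 0, 0.17, 8]

```text
clock: 13.85
tool_pos: [0.5723, 0.0124, 0.2276]
ee_rot: [0.303, 0.953, -0.0, 0.0]
force: [0.7, -2.2, -1.7]
finger_gap: 0.442
gripper_force: 25.0
```

Emit:
carry_out:
  increments:
    - [0, 0, 0.17, 8]
    - [0, 0, 0.17, 8]
    - [0, 0, 0.17, 8]
    - [0, 0, 0.17, 8]
    - [0, 0, 0.17, 8]

```text
clock: 14.35
tool_pos: [0.5723, 0.0124, 0.2267]
ee_rot: [0.61, 0.792, -0.0, 0.0]
force: [0.3, -2.5, -1.5]
finger_gap: 0.445
gripper_force: 25.0
```

Emit:
carry_out:
  increments:
    - [0, 0, 0.17, 8]
    - [0, 0, 0.17, 8]
    - [0, 0, 0.17, 8]
    - [0, 0, 0.17, 8]
    - [0, 0, 0.17, 8]

```text
clock: 14.85
tool_pos: [0.5722, 0.0124, 0.2258]
ee_rot: [0.845, 0.535, -0.0, 0.0]
force: [0.7, -2.5, -1.5]
finger_gap: 0.442
gripper_force: 25.0
```

Emit:
carry_out:
  increments:
    - [0, 0, 0.17, 8]
    - [0, 0, 0.17, 8]
    - [0, 0, 0.17, 8]
    - [0, 0, 0.17, 8]
    - [0, 0, 0.17, 8]

```text
clock: 15.35
tool_pos: [0.5722, 0.0124, 0.2249]
ee_rot: [0.977, 0.214, 0.0, 0.0]
force: [-0.1, -2.3, -1.9]
finger_gap: 0.442
gripper_force: 25.0
```

```bash
python3 -c "
from h import *
st();print(state()['moment'])"
```

```text
t 15.35 T [0.5722 0.0124 0.2249] yaw x 24.8 z [ 0.    -0.001 -1.   ] q [-0.729  0.717  0.895  1.929 -0.739  0.864 -0.579] F [-0.1 -2.3 -1.9] gap 0.442 25.0
[-0.66094382  0.12621158  0.03030697]
```

Emit:
carry_out:
  increments:
    - [0, 0, 0.17, 7]
    - [0, 0, 0.17, 7]
    - [0, 0, 0.17, 7]
    - [0, 0, 0.17, 7]
    - [0, 0, 0, 0]
  grip_force: 50

```text
clock: 15.85
tool_pos: [0.5722, 0.0125, 0.2242]
ee_rot: [1.0, -0.026, 0.0, 0.001]
force: [0.2, -2.7, 1.2]
finger_gap: 0.439
gripper_force: 50.0
```

```bash
python3 -c "
from h import *
st();print(state()['moment'])"
```

```text
t 15.85 T [0.5722 0.0125 0.2242] yaw x -3.0 z [ 0.    -0.001 -1.   ] q [-0.791  0.783  1.01   1.932 -0.843  0.925 -0.974] F [ 0.2 -2.7  1.2] gap 0.439 50.0
[-0.6258871   0.23463373  0.00466311]
```

Emit:
carry_out:
  increments:
    - [0, 0, 0.17, 7]
    - [0, 0, 0.17, 7]
    - [0, 0, 0.17, 7]
    - [0, 0, 0.17, 7]
    - [0, 0, 0.17, 7]

```text
clock: 16.35
tool_pos: [0.5722, 0.0124, 0.2235]
ee_rot: [0.946, -0.325, 0.0, 0.0]
force: [-1.1, -3.2, 0.0]
finger_gap: 0.441
gripper_force: 50.0
```

```bash
python3 -c "
from h import *
st();print(state()['moment'])"
```

```text
t 16.35 T [0.5722 0.0124 0.2235] yaw x -38.0 z [ 0.    -0.001 -1.   ] q [-0.844  0.866  1.129  1.935 -0.952  1.006 -1.493] F [-1.1 -3.2  0. ] gap 0.441 50.0
[-0.67548184  0.22139317  0.07577614]
```

Emit:
carry_out:
  increments:
    - [0, 0, 0, 0]
    - [0, 0, 0, 0]
    - [0, 0, 0, 0]
    - [0, 0, 0, 0]
    - [0, 0, 0, 0]
  grip: 0

```text
clock: 16.85
tool_pos: [0.5722, 0.0129, 0.2236]
ee_rot: [0.946, -0.324, -0.0, -0.0]
force: [-0.2, -0.0, 1.1]
finger_gap: 0.857
gripper_force: 0.0
```

Emit:
carry_out:
  increments:
    - [0, 0, 0, -8]
    - [0, 0, 0, -8]
    - [0, 0, 0, -8]
    - [0, 0, 0, -8]
    - [0, 0, 0, -8]

```text
clock: 17.35
tool_pos: [0.5722, 0.0129, 0.2236]
ee_rot: [1.0, 0.022, 0.0, -0.0]
force: [-0.9, -0.8, 0.6]
finger_gap: 1.002
gripper_force: 0.0
```

Emit:
carry_out:
  increments:
    - [0, 0, 0, -8]
    - [0, 0, 0, -8]
    - [0, 0, 0, -8]
    - [0, 0, 0, -8]
    - [0, 0, 0, -8]

```text
clock: 17.85
tool_pos: [0.5722, 0.0128, 0.2236]
ee_rot: [0.932, 0.362, 0.0, -0.0]
force: [-0.5, 0.4, -0.2]
finger_gap: 1.002
gripper_force: 0.0
```

Emit:
carry_out:
  increments:
    - [0, 0, 0, -8]
    - [0, 0, 0, -8]
    - [0, 0, 0, -8]
    - [0, 0, 0, -8]
    - [0, 0, 0, -8]

```text
clock: 18.35
tool_pos: [0.5722, 0.0128, 0.2236]
ee_rot: [0.752, 0.659, 0.0, 0.0]
force: [0.9, -0.3, 0.3]
finger_gap: 1.002
gripper_force: 0.0
```

Emit:
carry_out:
  increments:
    - [0, 0, 0, 0]
    - [0, 0, 0, 0]
    - [0, 0, 0, 0]
    - [0, 0, 0, 0]
    - [0, 0, 0, 0]
  grip: 255

```text
clock: 18.85
tool_pos: [0.5722, 0.0129, 0.2234]
ee_rot: [0.754, 0.656, -0.0, 0.0]
force: [0.9, -0.2, 1.0]
finger_gap: 0.587
gripper_force: 0.0
```

Emit:
carry_out:
  increments:
    - [0, 0, 0, 0]
    - [0, 0, 0, 0]
    - [0, 0, 0, 0]
    - [0, 0, 0.15, 7]
    - [0, 0, 0.15, 7]

```text
clock: 19.35
tool_pos: [0.5724, 0.0128, 0.2232]
ee_rot: [0.83, 0.558, 0.0, 0.0]
force: [1.6, 0.3, -2.5]
finger_gap: 0.432
gripper_force: 49.3
```

Emit:
carry_out:
  increments:
    - [0, 0, 0.15, 7]
    - [0, 0, 0.15, 7]
    - [0, 0, 0, 0]

```text
clock: 19.65
tool_pos: [0.5725, 0.0129, 0.2229]
ee_rot: [0.891, 0.454, 0.0, 0.0]
force: [1.9, -1.3, -0.2]
finger_gap: 0.437
gripper_force: 49.4
```

```bash
python3 -c "
from h import *
st();print(state()['moment'])"
```

```text
t 19.65 T [0.5725 0.0129 0.2229] yaw x 54.0 z [ 0.001 -0.001 -1.   ] q [-0.647  0.661  0.758  1.924 -0.624  0.806 -0.172] F [ 1.9 -1.3 -0.2] gap 0.437 49.4
[-0.22225452 -0.14836908 -0.02434689]
```

Emit:
carry_out:
  increments:
    - [0, 0, 0.15, 7]
    - [0, 0, 0.15, 7]
    - [0, 0, 0, 0]
  grip_force: 60

```text
clock: 19.95
tool_pos: [0.5726, 0.0127, 0.2228]
ee_rot: [0.939, 0.344, 0.0, 0.0]
force: [1.1, -0.8, 2.2]
finger_gap: 0.436
gripper_force: 59.2
```

```bash
python3 -c "
from h import *
st();print(state()['moment'])"
```

```text
t 19.95 T [0.5726 0.0127 0.2228] yaw x 40.2 z [ 0.001 -0.001 -1.   ] q [-0.685  0.687  0.819  1.926 -0.679  0.829 -0.364] F [ 1.1 -0.8  2.2] gap 0.436 59.2
[-0.23973924 -0.17758636  0.08461187]
```

Emit:
carry_out:
  increments:
    - [0, 0, 0.15, 7]
    - [0, 0, 0.15, 7]
    - [0, 0, 0, 0]

```text
clock: 20.25
tool_pos: [0.5726, 0.0126, 0.2227]
ee_rot: [0.974, 0.227, 0.0, 0.0]
force: [1.0, -1.0, 5.7]
finger_gap: 0.431
gripper_force: 59.3
```

```bash
python3 -c "
from h import *
st();print(state()['moment'])"
```

```text
t 20.25 T [0.5726 0.0126 0.2227] yaw x 26.3 z [ 0.001 -0.001 -1.   ] q [-0.72   0.715  0.88   1.928 -0.733  0.855 -0.559] F [ 1.  -1.   5.7] gap 0.431 59.3
[-0.22739781 -0.08970605  0.14117709]
```

Emit:
carry_out:
  increments:
    - [0, 0, 0.1, 5]
    - [0, 0, 0.1, 5]
    - [0, 0, 0, 0]

```text
clock: 20.55
tool_pos: [0.5727, 0.0127, 0.2227]
ee_rot: [0.99, 0.144, 0.0, 0.001]
force: [0.3, -2.3, 7.0]
finger_gap: 0.434
gripper_force: 62.0
```

```bash
python3 -c "
from h import *
st();print(state()['moment'])"
```

```text
t 20.55 T [0.5727 0.0127 0.2227] yaw x 16.6 z [ 0.001 -0.002 -1.   ] q [-0.744  0.736  0.921  1.929 -0.769  0.875 -0.697] F [ 0.3 -2.3  7. ] gap 0.434 62.0
[-0.44534928  0.03408908  2.03365125]
```

Emit:
carry_out:
  increments:
    - [0, 0, 0, 3]
    - [0, 0, 0, 0]

```text
clock: 20.75
tool_pos: [0.5732, 0.0129, 0.2228]
ee_rot: [0.993, 0.119, 0.001, 0.001]
force: [4.0, -2.6, 4.1]
finger_gap: 0.446
gripper_force: 62.6
```

```bash
python3 -c "
from h import *
st();print(state()['moment'])"
```

```text
t 20.75 T [0.5732 0.0129 0.2228] yaw x 13.7 z [ 0.002 -0.001 -1.   ] q [-0.75   0.743  0.933  1.929 -0.78   0.88  -0.739] F [ 4.  -2.6  4.1] gap 0.446 62.6
[-0.42368069 -0.76043869  2.01542179]
```

Emit:
carry_out:
  increments:
    - [0, 0, 0, -3]
    - [0, 0, 0, 0]
    - [0, 0, 0, 0]
    - [0, 0, 0, 0]
    - [0, 0, 0, 0]
  grip: 0

```text
clock: 21.25
tool_pos: [0.5719, 0.0128, 0.2219]
ee_rot: [0.99, 0.14, -0.0, -0.0]
force: [-0.3, -0.3, 0.8]
finger_gap: 0.86
gripper_force: 0.0
```

Emit:
carry_out:
  increments:
    - [0, 0, 0, 0]
    - [0, 0, -30, 0]
    - [0, 0, -40, 0]
    - [0, 0, -40, 0]
    - [0, 0, 0, 0]

```text
clock: 21.75
tool_pos: [0.5735, 0.0118, 0.3366]
ee_rot: [0.99, 0.14, 0.003, 0.0]
force: [0.4, -0.7, -1.0]
finger_gap: 1.002
gripper_force: 0.0
```

```bash
python3 - <<'E'
from h import *
st()
p=read_camera("wrist");save(p,"w3.png")
for d in tip_of(p,"tray_knob")[:2]: print(d["score"],d["point"],px2w(p,d["point"],.06))
E
```

```text
t 21.75 T [0.5735 0.0118 0.3366] yaw x 16.1 z [ 0.007  0.001 -1.   ] q [-0.849  0.603  1.08   1.85  -0.613  1.06  -0.817] F [ 0.4 -0.7 -1. ] gap 1.002 0.0
0.66 [175.8, 296.0] [0.50631618 0.09895168 0.06      ]
```

View pics/w3.png

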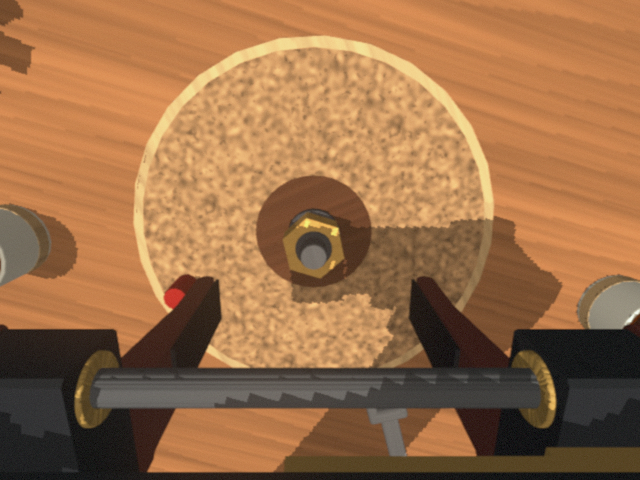

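The nut sits low on the spindle at pixel (314,247), with a knob at (175,297). The hexagon looks turned relative to the fingers, so I'm checking its yaw for slip.

```bash
python3 - <<'E'
from h import *
p=read_camera("wrist");st()
c=np.array([.5725,.0128]);n=280;s=.00025
src=np.float32([w2px(p,[c[0]+dx,c[1]+dy,.070]) for dx,dy in[(-n*s/2,n*s/2),(n*s/2,n*s/2),(n*s/2,-n*s/2),(-n*s/2,-n*s/2)]])
H=cv2.getPerspectiveTransform(src,np.float32([[0,0],[n,0],[n,n],[0,n]]))
r=cv2.warpPerspective(p["img"],H,(n,n),flags=cv2.INTER_CUBIC)
cv2.imwrite("pics/nut2.png",cv2.resize(r,(560,560))[:,:,::-1])
E
```

```text
t 21.9 T [0.5719 0.0132 0.3315] yaw x 16.1 z [-0.001  0.001 -1.   ] q [-0.847  0.608  1.073  1.855 -0.615  1.057 -0.815] F [ 1.   0.2 -0.4] gap 1.001 0.0
```

View pics/nut2.png

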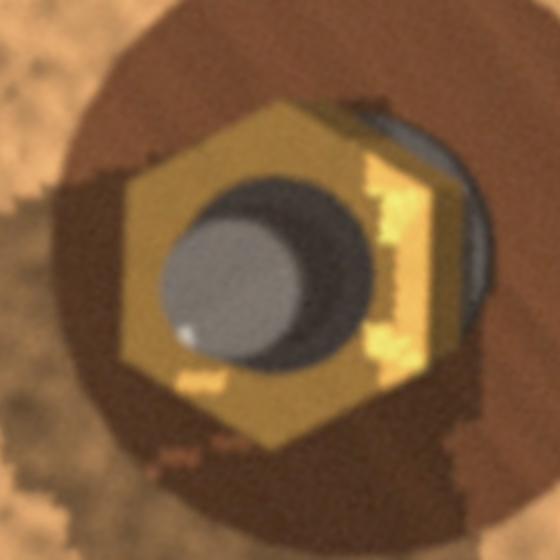

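The nut is 12° behind the fingers, so it either slipped at the hard stop or at seating. I'll regrip it aligned and test.

Emit:
carry_out:
  increments:
    - [0, 0, 20, -6.2]
    - [0, 0, 30, -6.2]
    - [0, 0, 30, 0]
    - [0, 0, 28, 0]
    - [0, 0, 0, 0]

```text
clock: 22.4
tool_pos: [0.5702, 0.0131, 0.2197]
ee_rot: [0.969, 0.246, -0.004, -0.001]
force: [0.9, -0.6, 0.8]
finger_gap: 1.002
gripper_force: 0.0
```

Emit:
carry_out:
  increments:
    - [0, 0, 0, 0]
    - [0, 0, 0, 0]
    - [0, 0, 0, 0]
    - [0, 0, 0, 0]
    - [0, 0, 0, 0]
  grip: 255

```text
clock: 22.9
tool_pos: [0.5724, 0.0129, 0.2247]
ee_rot: [0.969, 0.246, 0.001, -0.0]
force: [-0.4, 0.8, 0.3]
finger_gap: 0.582
gripper_force: 0.0
```

Emit:
carry_out:
  increments:
    - [0, 0, 0, 0]
    - [0, 0, 0, 0]
    - [0, 0, 0, 0]
    - [0, 0, 0, 0]
    - [0, 0, 0, 0]

```text
clock: 23.4
tool_pos: [0.5724, 0.0125, 0.2243]
ee_rot: [0.969, 0.246, 0.0, 0.0]
force: [2.3, -2.6, 2.3]
finger_gap: 0.427
gripper_force: 60.0
```

```bash
python3 -c "
from h import *
st();print(state()['moment'])"
```

```text
t 23.4 T [0.5724 0.0125 0.2243] yaw x 28.5 z [ 0.001 -0.    -1.   ] q [-0.716  0.708  0.873  1.928 -0.722  0.853 -0.529] F [ 2.3 -2.6  2.3] gap 0.427 60.0
[-0.44314461 -0.19163602 -0.00131396]
```

Emit:
carry_out:
  increments:
    - [0, 0, 0, 2]
    - [0, 0, 0, 2]
    - [0, 0, 0, 0]

```text
clock: 23.7
tool_pos: [0.5725, 0.0126, 0.2242]
ee_rot: [0.977, 0.212, 0.0, 0.001]
force: [1.5, -3.3, 3.6]
finger_gap: 0.433
gripper_force: 60.2
```

```bash
python3 -c "
from h import *
st();print(state()['moment'])"
```

```text
t 23.7 T [0.5725 0.0126 0.2242] yaw x 24.5 z [ 0.001 -0.001 -1.   ] q [-0.727  0.717  0.89   1.928 -0.737  0.861 -0.587] F [ 1.5 -3.3  3.6] gap 0.433 60.2
[-0.78619096 -0.3257254   1.11541452]
```

It resists 1.1 N m without moving, well above the 0.3 N m tightening friction, so it is on the hard stop and tight. I'll release and go up, closing the fingers for the push.

Emit:
carry_out:
  increments:
    - [0, 0, 0, -4]
    - [0, 0, 0, 0]
    - [0, 0, 0, 0]
    - [0, 0, 0, 0]
    - [0, 0, 0, 0]
  grip: 0

```text
clock: 24.2
tool_pos: [0.572, 0.013, 0.2239]
ee_rot: [0.969, 0.246, -0.0, -0.0]
force: [0.1, -0.9, 0.5]
finger_gap: 0.842
gripper_force: 0.0
```

Emit:
carry_out:
  increments:
    - [0, 0, 0, 0]
    - [0, 0, -25, 0]
    - [0, 0, -30, -7.5]
    - [0, 0, -15, -7.5]
    - [0, 0, 0, -7.5]

```text
clock: 24.7
tool_pos: [0.5729, 0.0125, 0.2963]
ee_rot: [0.902, 0.433, 0.002, 0.001]
force: [0.3, 0.0, -0.4]
finger_gap: 0.999
gripper_force: 0.0
```

Emit:
carry_out:
  increments:
    - [0, 0, 0, -7.5]
    - [0, 0, 0, -7]
    - [0, 0, 0, 0]
  grip: 255
  grip_force: 20

```text
clock: 25.0
tool_pos: [0.5721, 0.0126, 0.2943]
ee_rot: [0.841, 0.541, 0.0, -0.0]
force: [1.3, 0.7, -0.0]
finger_gap: 0.763
gripper_force: 0.0
```

```bash
python3 - <<'E'
from h import *
st();print(totool([.4724,.0584,.12]))
p=read_camera("top")
for d in tip_of(p,"tray_knob")[:2]: print(d["score"],d["point"],px2w(p,d["point"],.06))
# push path in tool frame
def pos(a): a=np.radians(a);return 110*np.array([np.cos(a),np.sin(a)])
a=155.5;yaw=a-90
for da,dy in[(5,6),(9,8),(12,8),(12,8),(12,8),(12,8)]:
    d=pos(a-da)-pos(a);a-=da
    y=np.radians(yaw);x=np.array([np.cos(y),np.sin(y)]);yy=np.array([np.sin(y),-np.cos(y)])
    print(np.round([d@x,d@yy],1),dy,a);yaw-=dy
E
```

```text
t 25.0 T [0.5721 0.0126 0.2943] yaw x 65.6 z [ 0.     0.001 -1.   ] q [-0.683  0.55   0.799  1.88  -0.491  0.919 -0.076] F [ 1.3  0.7 -0. ] gap 0.763 0.0
[   0.3 -109.7   11. ]
[9.6 0.4] 6 150.5
[17.2  1.1] 8 141.5
[22.9  2.4] 8 129.5
[22.6  4. ] 8 117.5
[22.3  5.6] 8 105.5
[21.9  7.1] 8 93.5
```

Emit:
carry_out:
  increments:
    - [0, -27.5, 0, 0]
    - [0, -27.5, 0, 0]
    - [0, -27.5, 0, 0]
    - [0, -27.2, 0, 0]
    - [0, 0, 0, 0]

```text
clock: 25.6
tool_pos: [0.4698, 0.0596, 0.2935]
ee_rot: [0.841, 0.54, -0.001, -0.001]
force: [-0.2, 0.6, 0.0]
finger_gap: 0.218
gripper_force: 0.0
```

Emit:
carry_out:
  increments:
    - [0, 0, 14, 0]
    - [0, 0, 25, 0]
    - [0, 0, 20, 0]
    - [0, 0, 14, 0]
    - [0, 0, 0, 0]

```text
clock: 26.1
tool_pos: [0.4723, 0.0576, 0.2191]
ee_rot: [0.842, 0.54, -0.002, 0.0]
force: [-1.1, -0.2, -0.1]
finger_gap: 0.005
gripper_force: 0.0
```

```bash
python3 - <<'E'
from h import *
st();print(totool([.4724,.0584,.0567]))
p=read_camera("top")
for d in tip_of(p,"tray_knob")[:2]: print(d["score"],d["point"],px2w(p,d["point"],.06))
E
```

```text
t 26.1 T [0.4723 0.0576 0.2191] yaw x 65.4 z [-0.003 -0.002 -1.   ] q [-0.792  0.523  0.733  2.156 -0.569  0.666 -0.092] F [-1.1 -0.2 -0.1] gap 0.005 0.0
[ 1.3 -0.  -0.9]
```

Emit:
carry_out:
  increments:
    - [9.6, 0.4, 0, 6]
    - [17.2, 1.1, 0, 8]
    - [22.9, 2.4, 0, 8]
    - [22.6, 4.0, 0, 8]
    - [22.3, 5.6, 0, 8]

```text
clock: 26.7
tool_pos: [0.5441, 0.1201, 0.2222]
ee_rot: [0.972, 0.236, 0.001, -0.0]
force: [0.5, -0.0, -1.1]
finger_gap: 0.006
gripper_force: 0.0
```

Emit:
carry_out:
  increments:
    - [-5, 0, 0, 0]
    - [0, 0, -30, 0]
    - [0, 0, -45, 0]
    - [0, 0, -45, 0]
    - [0, 0, -45, 0]

```text
clock: 27.2
tool_pos: [0.538, 0.1152, 0.3883]
ee_rot: [0.971, 0.238, 0.0, -0.0]
force: [-0.3, 1.0, 0.2]
finger_gap: 0.002
gripper_force: 0.0
```

```bash
python3 - <<'E'
from h import *
st()
for i in range(3):
    p=read_camera("top")
    for d in tip_of(p,"tray_knob")[:1]:
        w=px2w(p,d["point"],.06);v=w[:2]-[.5725,.0128];print(state()["clock"],round(d["score"],2),w.round(3),np.hypot(*v).round(3),np.degrees(np.arctan2(v[1],v[0])).round(1))
E
```

```text
t 27.2 T [0.538  0.1152 0.3883] yaw x 27.5 z [-0.  0. -1.] q [-1.11   0.491  1.128  1.848 -0.494  1.12  -0.892] F [-0.3  1.   0.2] gap 0.002 0.0
27.3 0.77 [0.684 0.059 0.06 ] 0.121 22.6
27.4 0.82 [0.686 0.043 0.06 ] 0.117 14.7
27.5 0.87 [0.681 0.02  0.06 ] 0.109 3.8
```

The tray coasts freely, at about 90–100°/s clockwise. Next is the left canister.

```bash
python3 - <<'E'
from h import *
print(totool([.488,.253,.2]))
p=read_camera("top")
for d in tip_of(p,"tin1")[:4]:print(round(d["score"],2),px2w(p,d["point"],0).round(3))
E
```

```text
[  19.1 -144.2   22.3]
0.82 [ 0.451 -0.329  0.   ]
0.73 [ 0.578 -0.26   0.   ]
```

Emit:
carry_out:
  increments:
    - [4.8, -36, 0, 0]
    - [4.8, -36, 0, 0]
    - [4.8, -36, 0, 0]
    - [4.8, -36, 0, 0]
    - [0, 0, 0, 0]
  grip: 0

```text
clock: 28.1
tool_pos: [0.4872, 0.2582, 0.3843]
ee_rot: [0.97, 0.241, -0.001, 0.0]
force: [-0.3, 0.9, -0.6]
finger_gap: 0.419
gripper_force: 0.0
```

Emit:
carry_out:
  increments:
    - [0, 0, 0, 0]
    - [0, 0, 0, 0]

```text
clock: 28.3
tool_pos: [0.4895, 0.2516, 0.3858]
ee_rot: [0.972, 0.237, -0.0, 0.001]
force: [0.6, 0.1, 0.2]
finger_gap: 0.603
gripper_force: 0.0
```

```bash
cat >> h.py <<'E'
def tins(p,near=None):
    for d in tip_of(p,"tin1")[:4]: print("tip",round(d["score"],2),np.round(d["point"]),px2w(p,d["point"],0).round(4))
    for d in find_in(p,"tin1")[:4]: print("find",round(d["score"],2),np.round(d["point"]),px2w(p,d["point"],.05).round(4))
E
python3 - <<'E'
from h import *
st()
p=read_camera("wrist");save(p,"w4.png");tins(p)
print(totool([.488,.253,.033]))
E
```

```text
t 28.3 T [0.4895 0.2516 0.3858] yaw x 27.4 z [-0.    -0.001 -1.   ] q [-1.383  0.508  1.15   1.851 -0.514  1.124 -1.139] F [0.6 0.1 0.2] gap 0.603 0.0
tip 0.81 [310. 210.] [0.4853 0.2557 0.    ]
find 0.64 [307. 221.] [0.4853 0.2577 0.05  ]
[ -0.8  -2.2 189.8]
```

View pics/w4.png

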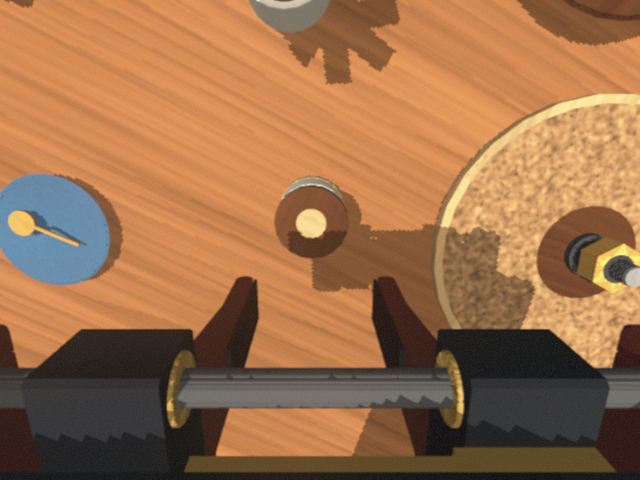

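Tin with lid centre at pixel (312,221), nearly centred between the fingers. I'll descend and grasp it.

```bash
python3 - <<'E'
from h import *
st();print(totool([.4875,.256,.033]))
E
```

```text
t 28.45 T [0.4897 0.2515 0.3861] yaw x 27.4 z [ 0. -0. -1.] q [-1.383  0.508  1.15   1.85  -0.514  1.124 -1.139] F [-0.7 -0.2 -0.5] gap 0.739 0.0
[  0.2  -5.1 189.8]
```

Emit:
carry_out:
  increments:
    - [0, -5, 20, 0]
    - [0, 0, 40, 0]
    - [0, 0, 40, 0]
    - [0, 0, 40, 0]
    - [0, 0, 30, 0]

```text
clock: 28.95
tool_pos: [0.4867, 0.2563, 0.214]
ee_rot: [0.972, 0.237, -0.001, 0.0]
force: [-0.1, 0.2, 0.5]
finger_gap: 1.0
gripper_force: 0.0
```

Emit:
carry_out:
  increments:
    - [0, 0, 18, 0]
    - [0, 0, 0, 0]
    - [0, 0, 0, 0]
    - [0, 0, 0, 0]
    - [0, 0, 0, 0]

```text
clock: 29.45
tool_pos: [0.4874, 0.2575, 0.1993]
ee_rot: [0.971, 0.238, 0.001, -0.0]
force: [0.8, 0.2, 0.7]
finger_gap: 0.996
gripper_force: 0.0
```

Emit:
carry_out:
  increments:
    - [0, 0, 0, 0]
    - [0, 0, 0, 0]
    - [0, 0, 0, 0]
    - [0, 0, 0, 0]
    - [0, 0, 0, 0]
  grip: 255
  grip_force: 20

```text
clock: 29.95
tool_pos: [0.4871, 0.2571, 0.1983]
ee_rot: [0.971, 0.238, 0.0, 0.0]
force: [0.6, -1.4, 2.7]
finger_gap: 0.679
gripper_force: 20.0
```

Emit:
carry_out:
  increments:
    - [0, 0, 0, 0]
    - [0, 0, 0, 0]
    - [0, 0, 0, 0]

```text
clock: 30.25
tool_pos: [0.4871, 0.257, 0.1983]
ee_rot: [0.971, 0.238, 0.0, 0.0]
force: [0.6, -3.7, 5.3]
finger_gap: 0.678
gripper_force: 20.0
```

```bash
cat >> h.py <<'E'
C=np.array([.5725,.0128])
def knob():
    p=read_camera("top")
    for d in tip_of(p,"tray_knob")[:1]:
        w=px2w(p,d["point"],.06);v=w[:2]-C;print("knob",state()["clock"],round(d["score"],2),w.round(3),np.hypot(*v).round(3),np.degrees(np.arctan2(v[1],v[0])).round(1))
    return p
E
python3 - <<'E'
from h import *
st();p=knob();tins(p)
E
```

```text
t 30.25 T [0.4871 0.257  0.1983] yaw x 27.5 z [ 0.001 -0.    -1.   ] q [-1.193  0.732  0.874  1.993 -0.795  0.8   -0.94 ] F [ 0.6 -3.7  5.3] gap 0.678 20.0
knob 30.35 0.94 [0.463 0.026 0.06 ] 0.11 173.0
tip 0.94 [412. 218.] [ 0.5657 -0.2648  0.    ]
tip 0.85 [436. 262.] [ 0.4492 -0.3248  0.    ]
tip 0.6 [211. 241.] [0.492  0.2678 0.    ]
find 0.96 [439. 259.] [ 0.4523 -0.3204  0.05  ]
find 0.78 [414. 213.] [ 0.5688 -0.2603  0.05  ]
find 0.62 [306. 211.] [0.5679 0.0167 0.05  ]
find 0.52 [217. 248.] [0.4675 0.2404 0.05  ]
```

Emit:
carry_out:
  increments:
    - [0, 0, -15, 0]
    - [0, 0, -35, 0]
    - [0, 0, -35, 0]
    - [0, 0, -35, 0]
    - [0, 0, 0, 0]

```text
clock: 30.95
tool_pos: [0.4879, 0.2577, 0.3223]
ee_rot: [0.971, 0.238, 0.002, -0.001]
force: [0.4, -0.2, -2.8]
finger_gap: 0.683
gripper_force: 20.0
```

Emit:
carry_out:
  increments:
    - [0, 0, 0, 0]
    - [0, 0, 0, 0]
    - [0, 0, 0, 0]
    - [0, 0, 0, 0]
    - [0, 0, 0, 0]

```text
clock: 31.45
tool_pos: [0.4868, 0.2572, 0.3175]
ee_rot: [0.971, 0.237, -0.0, 0.0]
force: [-0.2, -0.3, -3.2]
finger_gap: 0.679
gripper_force: 20.0
```

Emit:
carry_out:
  increments:
    - [0, 0, 0, 0]
    - [0, 0, 0, 0]
    - [0, 0, 0, 0]
    - [0, 0, 0, 0]
    - [0, 0, 0, 0]

```text
clock: 31.95
tool_pos: [0.4869, 0.2573, 0.3181]
ee_rot: [0.971, 0.238, 0.0, -0.0]
force: [-0.9, -0.0, -3.2]
finger_gap: 0.68
gripper_force: 20.0
```

Emit:
carry_out:
  increments:
    - [0, 0, 0, 0]
    - [0, 0, 0, 0]
    - [0, 0, 0, 0]
    - [0, 0, 0, 0]
    - [0, 0, 0, 0]

```text
clock: 32.45
tool_pos: [0.4869, 0.2573, 0.3181]
ee_rot: [0.971, 0.238, -0.0, -0.0]
force: [-0.6, 0.2, -3.5]
finger_gap: 0.681
gripper_force: 20.0
```

```bash
python3 - <<'E'
from h import *
st();knob();knob();knob()
E
```

```text
t 32.45 T [0.4869 0.2573 0.3181] yaw x 27.5 z [-0.  0. -1.] q [-1.325  0.583  1.06   1.919 -0.606  1.003 -1.079] F [-0.6  0.2 -3.5] gap 0.681 20.0
knob 32.55 0.75 [0.483 0.072 0.06 ] 0.107 146.5
knob 32.65 0.68 [0.492 0.078 0.06 ] 0.104 141.2
knob 32.75 0.64 [0.486 0.076 0.06 ] 0.107 144.0
```

```bash
python3 - <<'E'
from h import *
print(totool([.582,.102,.155]));knob()
E
```

```text
[ 12.7 181.7  -0.2]
knob 32.85 0.83 [0.481 0.074 0.06 ] 0.11 146.0
```

Emit:
carry_out:
  increments:
    - [2, 25, 0, 0]
    - [2.5, 35, 0, 0]
    - [2.5, 40, 0, 0]
    - [2.5, 40, 0, 0]
    - [2, 28, 0, 0]

```text
clock: 33.35
tool_pos: [0.5756, 0.1109, 0.3184]
ee_rot: [0.972, 0.237, 0.0, 0.001]
force: [0.4, 1.1, -2.4]
finger_gap: 0.684
gripper_force: 20.0
```

Emit:
carry_out:
  increments:
    - [1.2, 13.7, 0, 0]
    - [0, 0, 0, 0]
    - [0, 0, 25, 0]
    - [0, 0, 30, 0]
    - [0, 0, 20, 0]

```text
clock: 33.85
tool_pos: [0.5811, 0.1037, 0.2412]
ee_rot: [0.971, 0.239, -0.001, -0.0]
force: [-0.6, 0.3, -3.4]
finger_gap: 0.682
gripper_force: 20.0
```

Emit:
carry_out:
  increments:
    - [0, 0, 8, 0]
    - [0, 0, 3, 0]
    - [0, 0, 0, 0]
    - [0, 0, 0, 0]

```text
clock: 34.25
tool_pos: [0.5824, 0.1022, 0.2331]
ee_rot: [0.971, 0.238, 0.001, -0.0]
force: [0.1, 0.1, -2.3]
finger_gap: 0.682
gripper_force: 20.0
```

```bash
python3 - <<'E'
from h import *
st();print(totool([.582,.102,.0655]))
E
```

```text
t 34.25 T [0.5824 0.1022 0.2331] yaw x 27.5 z [ 0.001  0.    -1.   ] q [-0.866  0.728  0.893  1.877 -0.726  0.897 -0.704] F [ 0.1  0.1 -2.3] gap 0.682 20.0
[-0.7 -0.1  4.3]
```

Emit:
carry_out:
  increments:
    - [0, 0, 2, 0]
    - [0, 0, 1.3, 0]
    - [0, 0, 1, 0]
    - [0, 0, 0, 0]

```text
clock: 34.65
tool_pos: [0.5824, 0.102, 0.2283]
ee_rot: [0.971, 0.238, 0.001, -0.0]
force: [0.8, 1.2, 1.1]
finger_gap: 0.68
gripper_force: 20.0
```

Emit:
carry_out:
  increments:
    - [0, 0, 0, 0]
    - [0, 0, 0, 0]
    - [0, 0, 0, 0]
    - [0, 0, 0, 0]
    - [0, 0, 0, 0]
  grip: 0

```text
clock: 35.15
tool_pos: [0.582, 0.102, 0.2277]
ee_rot: [0.971, 0.238, -0.0, 0.0]
force: [-0.6, 0.1, 0.1]
finger_gap: 0.996
gripper_force: 0.0
```

Emit:
carry_out:
  increments:
    - [0, 0, 0, 0]
    - [0, 0, -30, 0]
    - [0, 0, -40, 0]
    - [0, 0, -40, 0]
    - [0, 0, -20, 0]

```text
clock: 35.65
tool_pos: [0.5826, 0.1014, 0.361]
ee_rot: [0.971, 0.237, 0.002, 0.0]
force: [-0.7, -0.1, -0.6]
finger_gap: 1.005
gripper_force: 0.0
```

```bash
python3 - <<'E'
from h import *
st();p=knob();tins(p);print(totool([.57,-.263,.21]))
E
```

```text
t 35.65 T [0.5826 0.1014 0.361 ] yaw x 27.5 z [ 0.003  0.001 -1.   ] q [-0.968  0.584  1.047  1.779 -0.563  1.11  -0.822] F [-0.7 -0.1 -0.6] gap 1.005 0.0
knob 35.75 0.93 [0.487 0.079 0.06 ] 0.109 142.3
tip 0.88 [272. 208.] [0.5862 0.1085 0.    ]
tip 0.64 [412. 216.] [ 0.5695 -0.2648  0.    ]
tip 0.27 [486. 300.] [ 0.3541 -0.4515  0.    ]
find 0.91 [438. 262.] [ 0.4454 -0.3178  0.05  ]
find 0.73 [272. 204.] [0.5848 0.1033 0.05  ]
find 0.68 [416. 214.] [ 0.5673 -0.2639  0.05  ]
[-179.4  318.5  -16. ]
```

Emit:
carry_out:
  increments:
    - [-10, 17, -5, 0]
    - [-20, 36, -8, 0]
    - [-20, 36, 0, 0]
    - [-20, 36, 0, 0]
    - [-20, 36, 0, 0]

```text
clock: 36.35
tool_pos: [0.5755, -0.0852, 0.37]
ee_rot: [0.971, 0.237, -0.001, 0.0]
force: [-0.2, -0.4, -0.6]
finger_gap: 1.002
gripper_force: 0.0
```

Emit:
carry_out:
  increments:
    - [-20, 36, 0, 0]
    - [-20, 36, 0, 0]
    - [-20, 36, 0, 0]
    - [-20, 36, 0, 0]
    - [-9, 13.5, 0, 0]

```text
clock: 36.85
tool_pos: [0.5677, -0.2689, 0.3702]
ee_rot: [0.972, 0.235, -0.001, 0.001]
force: [-0.2, 0.2, -0.7]
finger_gap: 0.998
gripper_force: 0.0
```

Emit:
carry_out:
  increments:
    - [0, 0, 0, 0]
    - [0, 0, 0, 0]

```text
clock: 37.05
tool_pos: [0.5696, -0.2636, 0.3699]
ee_rot: [0.972, 0.237, -0.001, -0.001]
force: [0.4, -0.2, -0.5]
finger_gap: 1.003
gripper_force: 0.0
```

```bash
python3 - <<'E'
from h import *
st();p=read_camera("wrist");save(p,"w5.png");tins(p);print(totool([.57,-.264,.034]))
# lid circle
hsv=cv2.cvtColor(p["img"],cv2.COLOR_RGB2HSV)
c=cv2.HoughCircles(cv2.medianBlur(cv2.cvtColor(p["img"],cv2.COLOR_RGB2GRAY),5),cv2.HOUGH_GRADIENT,1,40,param1=80,param2=25,minRadius=28,maxRadius=50)
if c is not None:
    for x in c[0][:5]:print(x.round(1),px2w(p,x[:2],.068).round(4))
E
```

```text
t 37.05 T [ 0.5696 -0.2636  0.3699] yaw x 27.4 z [-0.002  0.001 -1.   ] q [-0.288  0.616  0.985  1.674 -0.552  1.159 -0.25 ] F [ 0.4 -0.2 -0.5] gap 1.003 0.0
tip 0.92 [310. 341.] [ 0.4452 -0.3206  0.    ]
tip 0.91 [321. 206.] [ 0.576  -0.2646  0.    ]
find 0.88 [311. 346.] [ 0.4678 -0.3106  0.05  ]
find 0.66 [324. 220.] [ 0.5757 -0.2673  0.05  ]
find 0.47 [ 86. 105.] [ 0.5722 -0.0695  0.05  ]
find 0.32 [ 80. 106.] [ 0.5695 -0.0657  0.05  ]
[ -1.7   2.1 173. ]
[321.5 224.5  38.8] [ 0.5754 -0.2645  0.068 ]
[544.5 236.5  39.1] [ 0.6456 -0.4203  0.068 ]
[309.5 378.5  32.9] [ 0.4497 -0.3188  0.068 ]
```

Emit:
carry_out:
  increments:
    - [2.8, 5.3, 20, 0]
    - [0, 0, 40, 0]
    - [0, 0, 40, 0]
    - [0, 0, 40, 0]
    - [0, 0, 25, 0]

```text
clock: 37.7
tool_pos: [0.5747, -0.2647, 0.2015]
ee_rot: [0.971, 0.238, -0.002, -0.001]
force: [0.0, 0.2, 0.5]
finger_gap: 1.002
gripper_force: 0.0
```

Emit:
carry_out:
  increments:
    - [0, 0, 8, 0]
    - [0, 0, 0, 0]
    - [0, 0, 0, 0]

```text
clock: 38.0
tool_pos: [0.5757, -0.2667, 0.1987]
ee_rot: [0.971, 0.238, 0.0, 0.0]
force: [0.2, -0.6, 0.4]
finger_gap: 1.004
gripper_force: 0.0
```

Emit:
carry_out:
  increments:
    - [0, 0, 0, 0]
    - [0, 0, 0, 0]
    - [0, 0, 0, 0]
    - [0, 0, 0, 0]
    - [0, 0, 0, 0]
  grip: 255

```text
clock: 38.5
tool_pos: [0.5754, -0.2665, 0.1983]
ee_rot: [0.971, 0.238, 0.0, -0.0]
force: [-0.7, 1.0, 5.0]
finger_gap: 0.682
gripper_force: 20.0
```

Emit:
carry_out:
  increments:
    - [0, 0, 0, 0]
    - [0, 0, 0, 0]
    - [0, 0, 0, 0]

```text
clock: 38.8
tool_pos: [0.5754, -0.2665, 0.1983]
ee_rot: [0.971, 0.238, 0.0, -0.0]
force: [-0.8, 2.1, 5.5]
finger_gap: 0.683
gripper_force: 20.0
```

```bash
python3 - <<'E'
from h import *
st();p=knob()
E
```

```text
t 38.8 T [ 0.5754 -0.2665  0.1983] yaw x 27.5 z [ 0.001  0.    -1.   ] q [-0.175  0.811  0.808  1.778 -0.744  0.887 -0.114] F [-0.8  2.1  5.5] gap 0.683 20.0
knob 38.9 0.56 [0.566 0.014 0.06 ] 0.006 172.8
```

Emit:
carry_out:
  increments:
    - [0, 0, -15, 0]
    - [0, 0, -35, 0]
    - [0, 0, -35, 0]
    - [0, 0, -35, 0]
    - [10, -10, 0, 0]

```text
clock: 39.4
tool_pos: [0.5791, -0.2563, 0.3233]
ee_rot: [0.972, 0.236, 0.003, 0.003]
force: [0.1, -1.0, -2.8]
finger_gap: 0.679
gripper_force: 20.0
```

Emit:
carry_out:
  increments:
    - [25, -25, 0, 0]
    - [28, -28, 0, 0]
    - [28, -28, 0, 0]
    - [28, -28, 0, 0]
    - [25, -26, 0, 0]

```text
clock: 39.9
tool_pos: [0.6361, -0.0684, 0.3167]
ee_rot: [0.971, 0.238, -0.001, -0.001]
force: [0.2, -0.6, -4.5]
finger_gap: 0.68
gripper_force: 20.0
```

Emit:
carry_out:
  increments:
    - [15, -15, 0, 0]
    - [7.6, -8.5, 0, 0]
    - [0, 0, 0, 0]
    - [0, 0, 0, 0]

```text
clock: 40.3
tool_pos: [0.6447, -0.0414, 0.3176]
ee_rot: [0.971, 0.237, -0.0, 0.0]
force: [-0.2, -0.2, -3.8]
finger_gap: 0.684
gripper_force: 20.0
```

```bash
python3 - <<'E'
from h import *
st();print(totool([.6453,-.0401,.066]));p=knob();tins(p)
E
```

```text
t 40.3 T [ 0.6447 -0.0414  0.3176] yaw x 27.4 z [-0.001 -0.001 -1.   ] q [-0.617  0.705  0.951  1.676 -0.632  1.099 -0.57 ] F [-0.2 -0.2 -3.8] gap 0.684 20.0
[ 1.4 -1.  88.3]
knob 40.4 0.74 [0.49  0.082 0.06 ] 0.108 139.7
tip 0.8 [328. 175.] [ 0.6789 -0.0404  0.    ]
tip 0.55 [437. 262.] [ 0.4483 -0.3284  0.    ]
find 0.61 [333. 179.] [ 0.6539 -0.0514  0.05  ]
find 0.6 [441. 260.] [ 0.4494 -0.3261  0.05  ]
```

Emit:
carry_out:
  increments:
    - [1.4, -1, 25, 0]
    - [0, 0, 30, 0]
    - [0, 0, 20, 0]
    - [0, 0, 8, 0]
    - [0, 0, 3, 0]

```text
clock: 41.0
tool_pos: [0.6458, -0.0394, 0.2314]
ee_rot: [0.971, 0.237, -0.0, 0.0]
force: [-0.2, 1.1, -4.4]
finger_gap: 0.679
gripper_force: 20.0
```

Emit:
carry_out:
  increments:
    - [0, 0, 1.5, 0]
    - [0, 0, 1, 0]
    - [0, 0, 0, 0]
    - [0, 0, 0, 0]

```text
clock: 41.4
tool_pos: [0.6462, -0.0386, 0.23]
ee_rot: [0.971, 0.238, 0.001, 0.0]
force: [-0.3, -0.9, -3.9]
finger_gap: 0.684
gripper_force: 20.0
```

```bash
python3 - <<'E'
from h import *
st()
E
```

```text
t 41.4 T [ 0.6462 -0.0386  0.23  ] yaw x 27.5 z [ 0.001  0.    -1.   ] q [-0.569  0.8    0.862  1.731 -0.727  0.961 -0.507] F [-0.3 -0.9 -3.9] gap 0.684 20.0
```

Emit:
carry_out:
  increments:
    - [0, 0, 1, 0]
    - [0, 0, 1, 0]
    - [0, 0, 0.3, 0]
    - [0, 0, 0, 0]

```text
clock: 41.8
tool_pos: [0.6462, -0.0387, 0.2283]
ee_rot: [0.971, 0.238, 0.001, -0.0]
force: [-3.8, 1.1, 7.6]
finger_gap: 0.684
gripper_force: 20.0
```

Emit:
carry_out:
  increments:
    - [0, 0, 0, 0]
    - [0, 0, 0, 0]
    - [0, 0, 0, 0]
    - [0, 0, 0, 0]
    - [0, 0, 0, 0]
  grip: 0

```text
clock: 42.3
tool_pos: [0.646, -0.0387, 0.2269]
ee_rot: [0.971, 0.238, -0.0, 0.0]
force: [0.8, -0.2, -1.0]
finger_gap: 0.996
gripper_force: 0.0
```

Emit:
carry_out:
  increments:
    - [0, 0, 0, 0]
    - [0, 0, -30, 0]
    - [0, 0, -40, 0]
    - [0, 0, -40, 0]
    - [0, 0, -20, 0]

```text
clock: 42.8
tool_pos: [0.6464, -0.0393, 0.3605]
ee_rot: [0.971, 0.237, 0.002, 0.001]
force: [0.6, -0.3, -0.6]
finger_gap: 1.004
gripper_force: 0.0
```

Emit:
carry_out:
  increments:
    - [-18, 9, 0, 0]
    - [-36, 19, 0, 0]
    - [-36, 19, 0, 0]
    - [-36, 19, 0, 0]
    - [-36, 19, 0, 0]

```text
clock: 43.3
tool_pos: [0.5393, -0.1905, 0.3558]
ee_rot: [0.971, 0.237, -0.001, -0.0]
force: [1.2, -0.2, 0.2]
finger_gap: 0.999
gripper_force: 0.0
```

Emit:
carry_out:
  increments:
    - [-36, 19, 0, 0]
    - [-36, 19, 0, 0]
    - [-36, 19, 0, 0]
    - [-35, 18, 0, 0]
    - [0, 0, 0, 0]

```text
clock: 43.8
tool_pos: [0.4439, -0.3261, 0.3568]
ee_rot: [0.972, 0.233, -0.001, 0.001]
force: [-0.2, -0.9, 0.1]
finger_gap: 0.999
gripper_force: 0.0
```

Emit:
carry_out:
  increments:
    - [0, 0, 0, 0]
    - [0, 0, 0, 0]

```text
clock: 44.0
tool_pos: [0.4495, -0.3207, 0.3563]
ee_rot: [0.971, 0.238, -0.0, -0.001]
force: [0.2, -0.4, 0.7]
finger_gap: 0.999
gripper_force: 0.0
```

```bash
python3 - <<'E'
from h import *
st();p=read_camera("wrist");save(p,"w6.png");tins(p);print(totool([.4495,-.322,.034]))
c=cv2.HoughCircles(cv2.medianBlur(cv2.cvtColor(p["img"],cv2.COLOR_RGB2GRAY),5),cv2.HOUGH_GRADIENT,1,40,param1=80,param2=25,minRadius=28,maxRadius=50)
if c is not None:
    for x in c[0][:5]:print(x.round(1),px2w(p,x[:2],.068).round(4))
knob()
E
```

```text
t 44.0 T [ 0.4495 -0.3207  0.3563] yaw x 27.5 z [-0.001  0.001 -1.   ] q [-0.214  0.501  1.03   1.877 -0.495  1.048 -0.07 ] F [ 0.2 -0.4  0.7] gap 0.999 0.0
tip 0.89 [314. 217.] [ 0.4464 -0.3196  0.    ]
find 0.78 [313. 235.] [ 0.4439 -0.3203  0.05  ]
[ -1.2   1.4 159.3]
[314.5 240.5  41.3] [ 0.4454 -0.3206  0.068 ]
[586.5  70.5  42.7] [ 0.6284 -0.4233  0.068 ]
```

Emit:
carry_out:
  increments:
    - [-3.4, -2, 20, 0]
    - [0, 0, 40, 0]
    - [0, 0, 40, 0]
    - [0, 0, 35, 0]
    - [0, 0, 20, 0]

```text
clock: 44.75
tool_pos: [0.4452, -0.3201, 0.1993]
ee_rot: [0.971, 0.238, -0.001, -0.001]
force: [0.1, -0.7, 1.0]
finger_gap: 1.001
gripper_force: 0.0
```

Emit:
carry_out:
  increments:
    - [0, 0, 4, 0]
    - [0, 0, 0, 0]
    - [0, 0, 0, 0]

```text
clock: 45.05
tool_pos: [0.4459, -0.3215, 0.1991]
ee_rot: [0.971, 0.238, 0.001, 0.001]
force: [0.1, 0.1, -0.1]
finger_gap: 1.004
gripper_force: 0.0
```

Emit:
carry_out:
  increments:
    - [0, 0, 0, 0]
    - [0, 0, 0, 0]
    - [0, 0, 0, 0]
    - [0, 0, 0, 0]
    - [0, 0, 0, 0]
  grip: 255

```text
clock: 45.55
tool_pos: [0.4456, -0.3213, 0.1984]
ee_rot: [0.971, 0.238, 0.0, 0.0]
force: [-0.3, 0.9, 3.5]
finger_gap: 0.681
gripper_force: 20.0
```

Emit:
carry_out:
  increments:
    - [0, 0, 0, 0]
    - [0, 0, 0, 0]
    - [0, 0, 0, 0]

```text
clock: 45.85
tool_pos: [0.4456, -0.3213, 0.1984]
ee_rot: [0.971, 0.238, 0.0, 0.0]
force: [0.3, 0.3, 5.8]
finger_gap: 0.68
gripper_force: 20.0
```

```bash
python3 - <<'E'
from h import *
st();p=knob();tins(p)
E
```

```text
t 45.85 T [ 0.4456 -0.3213  0.1984] yaw x 27.5 z [ 0.001 -0.    -1.   ] q [-0.042  0.697  0.805  1.995 -0.733  0.765  0.116] F [0.3 0.3 5.8] gap 0.68 20.0
knob 45.95 0.89 [0.49 0.07 0.06] 0.1 145.1
tip 0.96 [330. 187.] [ 0.6448 -0.0466  0.    ]
find 0.96 [270. 201.] [0.5916 0.109  0.05  ]
find 0.9 [328. 181.] [ 0.6494 -0.0375  0.05  ]
```

Emit:
carry_out:
  increments:
    - [0, 0, -15, 0]
    - [0, 0, -35, 0]
    - [0, 0, -35, 0]
    - [0, 0, -35, 0]
    - [8, -11, 0, 0]

```text
clock: 46.55
tool_pos: [0.4471, -0.3104, 0.3227]
ee_rot: [0.972, 0.236, 0.002, 0.003]
force: [0.3, -0.2, -2.9]
finger_gap: 0.684
gripper_force: 20.0
```

Emit:
carry_out:
  increments:
    - [20, -28, 0, 0]
    - [24, -33, 0, 0]
    - [24, -33, 0, 0]
    - [24, -33, 0, 0]
    - [24, -33, 0, 0]

```text
clock: 47.05
tool_pos: [0.476, -0.1107, 0.3184]
ee_rot: [0.971, 0.237, -0.0, -0.0]
force: [0.3, -1.7, -3.1]
finger_gap: 0.678
gripper_force: 20.0
```

Emit:
carry_out:
  increments:
    - [24, -33, 0, 0]
    - [18, -25, 0, 0]
    - [11, -14, 0, 0]
    - [0, 0, 0, 0]
    - [0, 0, 0, 0]

```text
clock: 47.55
tool_pos: [0.4899, -0.0241, 0.3182]
ee_rot: [0.971, 0.238, -0.0, 0.0]
force: [-1.0, -0.6, -2.5]
finger_gap: 0.681
gripper_force: 20.0
```

```bash
python3 - <<'E'
from h import *
st();print(totool([.4903,-.0238,.065]));p=knob()
E
```

```text
t 47.55 T [ 0.4899 -0.0241  0.3182] yaw x 27.5 z [-0. -0. -1.] q [-0.878  0.467  1.09   2.059 -0.523  0.924 -0.591] F [-1.  -0.6 -2.5] gap 0.681 20.0
[ 0.6 -0.1 89.9]
```

Emit:
carry_out:
  increments:
    - [0, 0, 25, 0]
    - [0, 0, 30, 0]
    - [0, 0, 20, 0]
    - [0, 0, 8, 0]
    - [0, 0, 3.5, 0]

```text
clock: 48.15
tool_pos: [0.49, -0.0251, 0.2312]
ee_rot: [0.972, 0.237, -0.0, 0.0]
force: [0.5, -0.6, -2.3]
finger_gap: 0.68
gripper_force: 20.0
```

Emit:
carry_out:
  increments:
    - [0, 0, 1.3, 0]
    - [0, 0, 1, 0]
    - [0, 0, 0, 0]
    - [0, 0, 0, 0]

```text
clock: 48.55
tool_pos: [0.4904, -0.0238, 0.2297]
ee_rot: [0.971, 0.238, 0.0, -0.0]
force: [-0.3, -0.8, -2.6]
finger_gap: 0.68
gripper_force: 20.0
```

```bash
python3 - <<'E'
from h import *
st()
E
```

```text
t 48.55 T [ 0.4904 -0.0238  0.2297] yaw x 27.5 z [ 0.001  0.    -1.   ] q [-0.733  0.592  0.913  2.122 -0.698  0.759 -0.456] F [-0.3 -0.8 -2.6] gap 0.68 20.0
```

Emit:
carry_out:
  increments:
    - [0, 0, 0.8, 0]
    - [0, 0, 0.8, 0]
    - [0, 0, 0.2, 0]
    - [0, 0, 0, 0]

```text
clock: 48.95
tool_pos: [0.4907, -0.0244, 0.2283]
ee_rot: [0.971, 0.238, 0.001, 0.0]
force: [-2.7, -0.3, 8.7]
finger_gap: 0.684
gripper_force: 20.0
```

Emit:
carry_out:
  increments:
    - [0, 0, 0, 0]
    - [0, 0, 0, 0]
    - [0, 0, 0, 0]
    - [0, 0, 0, 0]
    - [0, 0, 0, 0]
  grip: 0

```text
clock: 49.45
tool_pos: [0.4902, -0.0239, 0.2273]
ee_rot: [0.971, 0.238, -0.0, -0.0]
force: [0.4, 0.0, -0.0]
finger_gap: 0.995
gripper_force: 0.0
```

Emit:
carry_out:
  increments:
    - [0, 0, 0, 0]
    - [0, 0, -30, 0]
    - [0, 0, -40, 0]
    - [0, 0, -40, 0]
    - [0, 0, -35, 0]

```text
clock: 49.95
tool_pos: [0.4901, -0.0243, 0.3741]
ee_rot: [0.971, 0.237, 0.0, 0.0]
force: [0.0, 0.1, 0.0]
finger_gap: 1.004
gripper_force: 0.0
```

Emit:
carry_out:
  increments:
    - [0, 0, -30, 0]
    - [0, 0, 0, 0]
    - [0, 0, 0, 0]
    - [0, 0, 0, 0]
    - [0, 0, 0, 0]
  grip: 255

```text
clock: 50.45
tool_pos: [0.4898, -0.0238, 0.4013]
ee_rot: [0.971, 0.238, -0.001, 0.0]
force: [-1.1, -0.3, 1.0]
finger_gap: 0.581
gripper_force: 0.0
```

Emit:
carry_out:
  increments:
    - [0, 0, 0, 0]
    - [0, 0, 0, 0]
    - [0, 0, 0, 0]
    - [0, 0, 0, 0]
    - [0, 0, 0, 0]

```text
clock: 50.95
tool_pos: [0.4902, -0.0239, 0.4024]
ee_rot: [0.971, 0.238, -0.0, 0.0]
force: [-0.4, -0.9, -0.3]
finger_gap: 0.131
gripper_force: 0.0
```

```bash
python3 - <<'E'
from h import *
st();p=read_camera("wrist");save(p,"w7.png")
c=cv2.HoughCircles(cv2.medianBlur(cv2.cvtColor(p["img"],cv2.COLOR_RGB2GRAY),5),cv2.HOUGH_GRADIENT,1,40,param1=80,param2=25,minRadius=24,maxRadius=45)
if c is not None:
    for x in c[0][:6]:print(x.round(1),px2w(p,x[:2],.098).round(4))
tins(p)
print(totool([.4903,-.0238,.15]))
knob()
E
```

```text
t 50.95 T [ 0.4902 -0.0239  0.4024] yaw x 27.5 z [-0. -0. -1.] q [-1.017  0.354  1.233  1.966 -0.379  1.085 -0.712] F [-0.4 -0.9 -0.3] gap 0.131 0.0
[327.5 222.5  44.4] [ 0.4994 -0.0286  0.098 ]
[207.5  42.5  40. ] [0.5723 0.1015 0.098 ]
[431.5  41.5  41.1] [ 0.6423 -0.0317  0.098 ]
[321.5  98.5  44.4] [0.5763 0.017  0.098 ]
tip 0.96 [226.  54.] [0.576 0.113 0.   ]
tip 0.85 [322. 211.] [ 0.487  -0.0322  0.    ]
tip 0.77 [413.  50.] [ 0.6578 -0.0356  0.    ]
find 0.96 [426.  40.] [ 0.6554 -0.0349  0.05  ]
find 0.86 [322. 224.] [ 0.4864 -0.0322  0.05  ]
find 0.59 [212.  44.] [0.5754 0.1126 0.05  ]
find 0.3 [323. 228.] [ 0.4831 -0.0348  0.05  ]
[ 0.1 -0.  89.1]
```

View pics/w7.png

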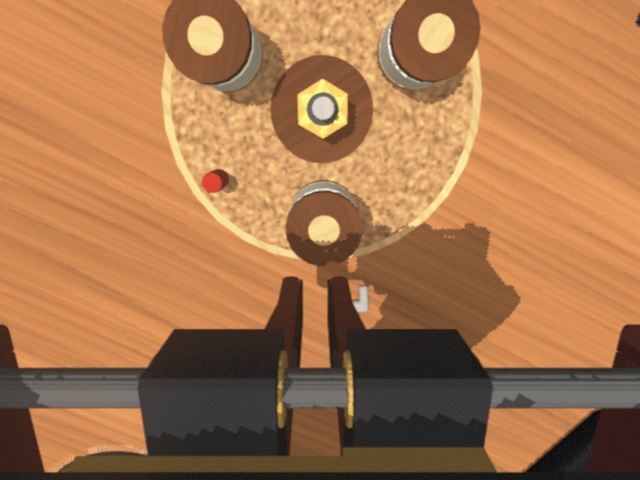

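All three tins are on the tray, with lid inlays at pixels (323,229), (205,35) and (437,33), the nut at (322,108) and the knob at (214,181). I'll press the near lid first.

Emit:
carry_out:
  increments:
    - [0, 2.4, 20, 0]
    - [0, 0, 35, 0]
    - [0, 0, 35, 0]
    - [0, 0, 20, 0]
    - [0, 0, 6, 0]

```text
clock: 51.7
tool_pos: [0.4907, -0.026, 0.2846]
ee_rot: [0.971, 0.238, -0.002, -0.0]
force: [-0.2, -0.1, 0.6]
finger_gap: 0.008
gripper_force: 0.0
```

Emit:
carry_out:
  increments:
    - [0, 0, 0, 0]
    - [0, 0, 2, 0]
    - [0, 0, 2, 0]
    - [0, 0, 2, 0]
    - [0, 0, 2, 0]

```text
clock: 52.2
tool_pos: [0.4917, -0.026, 0.2789]
ee_rot: [0.971, 0.238, 0.001, -0.0]
force: [1.4, 0.7, 5.3]
finger_gap: 0.005
gripper_force: 2.4
```

Emit:
carry_out:
  increments:
    - [0, 0, 1, 0]
    - [0, 0, 1, 0]
    - [0, 0, 0, 0]

```text
clock: 52.5
tool_pos: [0.4917, -0.026, 0.2766]
ee_rot: [0.971, 0.238, 0.001, 0.0]
force: [2.1, 1.0, 4.7]
finger_gap: 0.007
gripper_force: 2.1
```

```bash
python3 - <<'E'
from h import *
st()
E
```

```text
t 52.5 T [ 0.4917 -0.026   0.2766] yaw x 27.5 z [ 0.001  0.    -1.   ] q [-0.802  0.526  1.006  2.09  -0.603  0.846 -0.526] F [2.1 1.  4.7] gap 0.007 2.1
```

Emit:
carry_out:
  increments:
    - [0, 0, 1, 0]
    - [0, 0, 1, 0]
    - [0, 0, 0.7, 0]
    - [0, 0, 0.5, 0]
    - [0, 0, 0, 0]

```text
clock: 53.0
tool_pos: [0.492, -0.0263, 0.2738]
ee_rot: [0.971, 0.238, 0.001, 0.0]
force: [0.3, 0.7, 12.0]
finger_gap: 0.003
gripper_force: 5.8
```

Emit:
carry_out:
  increments:
    - [0, 0, 0.7, 0]
    - [0, 0, 0.5, 0]
    - [0, 0, 0, 0]

```text
clock: 53.3
tool_pos: [0.4922, -0.0268, 0.2733]
ee_rot: [0.971, 0.237, 0.001, 0.0]
force: [-1.5, 0.2, 21.7]
finger_gap: 0.006
gripper_force: 10.4
```

```bash
python3 - <<'E'
from h import *
st()
E
```

```text
t 53.3 T [ 0.4922 -0.0268  0.2733] yaw x 27.5 z [ 0.003  0.    -1.   ] q [-0.795  0.531  1.     2.091 -0.611  0.839 -0.519] F [-1.5  0.2 21.7] gap 0.006 10.4
```

Emit:
carry_out:
  increments:
    - [0, 0, -10, 0]
    - [0, 0, -30, 0]
    - [0, 0, -15, 0]
    - [15, -8, 0, 0]
    - [30, -15, 0, 0]

```text
clock: 53.8
tool_pos: [0.5203, 0.0152, 0.3268]
ee_rot: [0.972, 0.236, 0.0, -0.001]
force: [0.0, 0.7, 0.3]
finger_gap: 0.006
gripper_force: 0.0
```

Emit:
carry_out:
  increments:
    - [35, -18, 0, 0]
    - [35, -18, 0, 0]
    - [24, -13, 0, 0]
    - [0, 0, 0, 0]
    - [0, 0, 0, 0]

```text
clock: 54.3
tool_pos: [0.5812, 0.1033, 0.3253]
ee_rot: [0.971, 0.239, -0.001, 0.0]
force: [-0.2, -0.6, 0.2]
finger_gap: 0.006
gripper_force: 0.0
```

```bash
python3 - <<'E'
from h import *
st();print(totool([.582,.102,.1187]))
p=knob();tins(p)
E
```

```text
t 54.3 T [0.5812 0.1033 0.3253] yaw x 27.6 z [-0.002 -0.001 -1.   ] q [-0.949  0.624  1.015  1.814 -0.606  1.055 -0.79 ] F [-0.2 -0.6  0.2] gap 0.006 0.0
[ 0.6  1.6 43.3]
knob 54.4 0.78 [0.494 0.079 0.06 ] 0.103 139.6
tip 0.98 [320. 242.] [ 0.4965 -0.0206  0.    ]
tip 0.83 [328. 186.] [ 0.6491 -0.0409  0.    ]
tip 0.54 [276. 208.] [0.5851 0.097  0.    ]
find 0.86 [329. 179.] [ 0.653  -0.0423  0.05  ]
find 0.85 [276. 206.] [0.5787 0.0923 0.05  ]
find 0.57 [319. 238.] [ 0.4982 -0.0196  0.05  ]
```

Emit:
carry_out:
  increments:
    - [1, 2, 15, 0]
    - [0, 0, 15, 0]
    - [0, 0, 8, 0]
    - [0, 0, 0, 0]
    - [0, 0, 0, 0]

```text
clock: 55.0
tool_pos: [0.5832, 0.1005, 0.2887]
ee_rot: [0.971, 0.237, -0.0, 0.0]
force: [0.6, 0.8, -0.0]
finger_gap: 0.004
gripper_force: 0.0
```

Emit:
carry_out:
  increments:
    - [0, 0, 2, 0]
    - [0, 0, 2, 0]
    - [0, 0, 2, 0]
    - [0, 0, 2, 0]
    - [0, 0, 1, 0]

```text
clock: 55.5
tool_pos: [0.5834, 0.1006, 0.2802]
ee_rot: [0.971, 0.238, 0.0, 0.0]
force: [0.0, -0.7, 4.5]
finger_gap: 0.007
gripper_force: 2.1
```

Emit:
carry_out:
  increments:
    - [0, 0, 1.5, 0]
    - [0, 0, 1, 0]
    - [0, 0, 1, 0]
    - [0, 0, 0, 0]

```text
clock: 55.9
tool_pos: [0.5832, 0.1006, 0.2765]
ee_rot: [0.971, 0.238, 0.0, 0.0]
force: [-0.9, -1.2, 4.5]
finger_gap: 0.005
gripper_force: 2.0
```

```bash
python3 - <<'E'
from h import *
st()
E
```

```text
t 55.9 T [0.5832 0.1006 0.2765] yaw x 27.5 z [ 0. -0. -1.] q [-0.902  0.68   0.955  1.85  -0.67   0.972 -0.741] F [-0.9 -1.2  4.5] gap 0.005 2.0
```

Emit:
carry_out:
  increments:
    - [0, 0, 1, 0]
    - [0, 0, 1, 0]
    - [0, 0, 0.7, 0]
    - [0, 0, 0.6, 0]
    - [0, 0, 0, 0]

```text
clock: 56.4
tool_pos: [0.5837, 0.1004, 0.274]
ee_rot: [0.971, 0.238, 0.001, 0.0]
force: [-0.6, -1.0, 9.9]
finger_gap: 0.004
gripper_force: 5.2
```

Emit:
carry_out:
  increments:
    - [0, 0, 0.7, 0]
    - [0, 0, 0.5, 0]
    - [0, 0, 0, 0]

```text
clock: 56.7
tool_pos: [0.5842, 0.1002, 0.2736]
ee_rot: [0.971, 0.237, 0.002, 0.0]
force: [-1.2, -1.3, 16.5]
finger_gap: 0.007
gripper_force: 8.3
```

```bash
python3 - <<'E'
from h import *
st();R=tool()[1];print(R.inv().apply([.6465-.5832,-.039-.1006,0])*1000)
E
```

```text
t 56.7 T [0.5842 0.1002 0.2736] yaw x 27.5 z [ 0.003  0.001 -1.   ] q [-0.898  0.684  0.951  1.851 -0.676  0.965 -0.737] F [-1.2 -1.3 16.5] gap 0.007 8.3
[-8.22559467e+00  1.53060042e+02  1.14107749e-01]
```

Emit:
carry_out:
  increments:
    - [0, 0, 0.5, 0]
    - [0, 0, 0, 0]
    - [0, 0, -12, 0]
    - [0, 0, -30, 0]
    - [0, 0, -14, 0]

```text
clock: 57.2
tool_pos: [0.5833, 0.1007, 0.329]
ee_rot: [0.971, 0.238, 0.0, -0.0]
force: [-0.2, -0.4, 0.5]
finger_gap: 0.004
gripper_force: 0.0
```

Emit:
carry_out:
  increments:
    - [-1, 18, 0, 0]
    - [-2, 35, 0, 0]
    - [-2, 38, 0, 0]
    - [-2, 36, 0, 0]
    - [-1, 26, 0, 0]

```text
clock: 57.7
tool_pos: [0.647, -0.0408, 0.3272]
ee_rot: [0.971, 0.237, -0.0, 0.0]
force: [0.1, -0.2, 0.1]
finger_gap: 0.001
gripper_force: 0.0
```

Emit:
carry_out:
  increments:
    - [0, 0, 0, 0]
    - [0, 0, 0, 0]

```text
clock: 57.9
tool_pos: [0.6465, -0.0389, 0.3269]
ee_rot: [0.971, 0.237, -0.0, -0.0]
force: [-0.1, 0.5, -0.1]
finger_gap: 0.004
gripper_force: 0.0
```

```bash
python3 - <<'E'
from h import *
st();print(totool([.6465,-.039,.1257]))
E
```

```text
t 57.9 T [ 0.6465 -0.0389  0.3269] yaw x 27.4 z [-0.001  0.    -1.   ] q [-0.623  0.699  0.96   1.663 -0.626  1.118 -0.579] F [-0.1  0.5 -0.1] gap 0.004 0.0
[ 0.1  0.3 37.9]
```

Emit:
carry_out:
  increments:
    - [0, 0.3, 15, 0]
    - [0, 0, 15, 0]
    - [0, 0, 8, 0]
    - [0, 0, 0, 0]
    - [0, 0, 0, 0]

```text
clock: 58.4
tool_pos: [0.6468, -0.0387, 0.2892]
ee_rot: [0.971, 0.238, -0.0, 0.0]
force: [0.2, -0.4, 0.8]
finger_gap: 0.006
gripper_force: 0.0
```

Emit:
carry_out:
  increments:
    - [0, 0, 2, 0]
    - [0, 0, 2, 0]
    - [0, 0, 2, 0]
    - [0, 0, 2, 0]
    - [0, 0, 1, 0]

```text
clock: 58.9
tool_pos: [0.6468, -0.039, 0.2803]
ee_rot: [0.971, 0.238, -0.0, -0.0]
force: [0.1, 0.7, 0.5]
finger_gap: 0.004
gripper_force: 0.0
```

Emit:
carry_out:
  increments:
    - [0, 0, 1.5, 0]
    - [0, 0, 1, 0]
    - [0, 0, 1, 0]
    - [0, 0, 0, 0]

```text
clock: 59.3
tool_pos: [0.6469, -0.0389, 0.2771]
ee_rot: [0.971, 0.238, 0.0, -0.0]
force: [-1.6, 0.1, 2.9]
finger_gap: 0.005
gripper_force: 2.0
```

Emit:
carry_out:
  increments:
    - [0, 0, 1, 0]
    - [0, 0, 1, 0]
    - [0, 0, 0.7, 0]
    - [0, 0, 0.6, 0]
    - [0, 0, 0, 0]

```text
clock: 59.8
tool_pos: [0.6469, -0.0389, 0.2741]
ee_rot: [0.971, 0.238, 0.0, -0.0]
force: [-3.5, 1.1, 8.7]
finger_gap: 0.008
gripper_force: 4.2
```

```bash
python3 - <<'E'
from h import *
st()
E
```

```text
t 59.8 T [ 0.6469 -0.0389  0.2741] yaw x 27.5 z [ 0.     0.001 -1.   ] q [-0.595  0.754  0.91   1.704 -0.681  1.032 -0.539] F [-3.5  1.1  8.7] gap 0.008 4.2
```

Then finish this press, lift well clear and take a side look.

Emit:
carry_out:
  increments:
    - [0, 0, 0.7, 0]
    - [0, 0, 0.6, 0]
    - [0, 0, 0.4, 0]
    - [0, 0, 0, 0]

```text
clock: 60.2
tool_pos: [0.6471, -0.0389, 0.2736]
ee_rot: [0.971, 0.238, 0.001, -0.001]
force: [-5.2, 3.2, 17.0]
finger_gap: 0.002
gripper_force: 8.8
```

Emit:
carry_out:
  increments:
    - [0, 0, 0, 0]
    - [0, 0, -12, 0]
    - [0, 0, -35, 0]
    - [0, 0, -40, 0]
    - [0, 0, -40, 0]

```text
clock: 60.7
tool_pos: [0.6467, -0.0391, 0.4]
ee_rot: [0.971, 0.237, -0.0, 0.0]
force: [0.6, -0.4, 0.8]
finger_gap: 0.004
gripper_force: 0.0
```

Emit:
carry_out:
  increments:
    - [-20, 0, 0, 0]
    - [-40, 20, 0, 0]
    - [-40, 20, 0, 0]
    - [-40, 20, 0, 0]
    - [-40, 20, 0, 0]

```text
clock: 61.2
tool_pos: [0.5229, -0.1943, 0.3989]
ee_rot: [0.971, 0.238, 0.0, 0.0]
force: [0.6, -0.8, -0.1]
finger_gap: 0.004
gripper_force: 0.0
```

Emit:
carry_out:
  increments:
    - [-40, 30, 0, 0]
    - [-30, 30, 0, 0]
    - [0, 20, 0, 0]
    - [0, 0, 0, 0]
    - [0, 0, 0, 0]

```text
clock: 61.7
tool_pos: [0.4989, -0.2963, 0.3986]
ee_rot: [0.971, 0.237, -0.0, -0.0]
force: [0.9, 0.2, -0.3]
finger_gap: 0.002
gripper_force: 0.0
```

```bash
python3 - <<'E'
from h import *
st();p=read_camera("scene")
a=cv2.resize(p["img"][205:335,240:440],(800,520),interpolation=cv2.INTER_CUBIC);cv2.imwrite("pics/f1.png",a[:,:,::-1])
tins(p)
p=knob();tins(p)
for q in["pot","spanner","candle","case","dish"]:
    for d in tip_of(p,q)[:1]:print(q,px2w(p,d["point"],0).round(3))
E
```

```text
t 61.7 T [ 0.4989 -0.2963  0.3986] yaw x 27.5 z [-0.001  0.    -1.   ] q [-0.284  0.508  1.051  1.762 -0.479  1.156 -0.178] F [ 0.9  0.2 -0.3] gap 0.002 0.0
tip 0.87 [319. 250.] [ 0.4626 -0.0351  0.    ]
tip 0.77 [345. 295.] [0.5677 0.0894 0.    ]
tip 0.76 [286. 293.] [ 0.6273 -0.0542  0.    ]
find 0.84 [350. 290.] [0.5787 0.1058 0.05  ]
find 0.75 [318. 244.] [ 0.4785 -0.0287  0.05  ]
find 0.7 [285. 286.] [ 0.637  -0.0501  0.05  ]
knob 61.95 0.65 [0.49  0.082 0.06 ] 0.107 139.9
tip 0.87 [319. 244.] [ 0.4917 -0.0196  0.    ]
tip 0.64 [329. 182.] [ 0.6611 -0.0426  0.    ]
tip 0.57 [272. 205.] [0.5936 0.1077 0.    ]
tip 0.16 [306. 209.] [0.5848 0.0173 0.    ]
find 0.85 [270. 201.] [0.5921 0.109  0.05  ]
find 0.77 [321. 237.] [ 0.5013 -0.0241  0.05  ]
find 0.71 [330. 181.] [ 0.649  -0.0437  0.05  ]
find 0.61 [266. 202.] [0.5898 0.1192 0.05  ]
pot [0.65  0.356 0.   ]
case [ 0.349 -0.456  0.   ]
dish [0.359 0.459 0.   ]
```

View pics/f1.png

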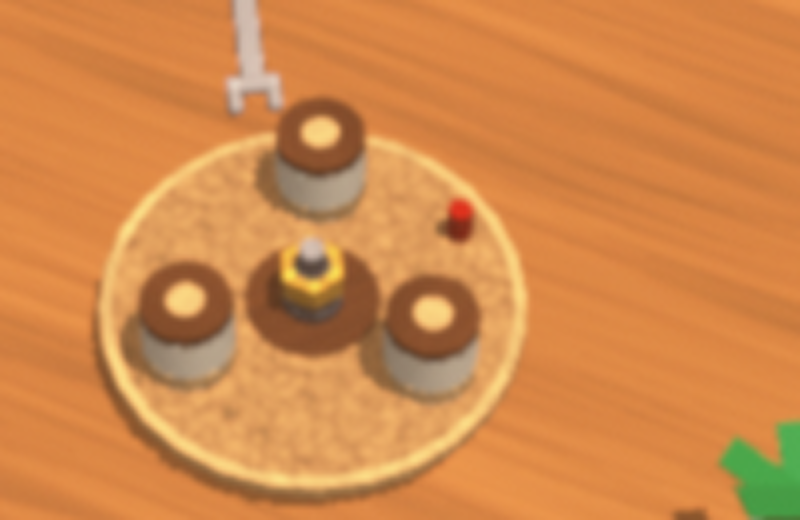

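The crop shows all three canisters upright and fully on the cork, with lids level and no orange visible. The nut is down on the fixed nut, the tray is at rest, and the robot is clear. I'm handing in.

```bash
python3 -c "
from workcell import *
print(close_job())"
```

```text
the job is handed in; nothing more can be done
None
```

I handed the job in at about 62 s: the lock nut is tight at its stop, the empty tray coasted freely after a push, and all three canisters stand upright on the resting tray with their lids pressed level. I inferred the nut's tightness from it holding against about 1.1–2 N m, since I had no joint reading.

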